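# Pack the finishing kit: load the rail drawer, push it home, draw the latch

### The arm

A 6-joint arm with a two-finger parallel gripper is mounted at the origin on a cart in front of the work surface, level with it; the furniture and walls round the work are solid. World frame = base frame: x ahead of the robot, y to its left, z up, the work surface at z = 0. Lengths are in m, angles in degrees, forces in N, time in s.
With the tool pointing down it reaches from about 0.4 to 0.825 m from the base axis. Payload 7 kg.
Tool frame: the origin (TCP) lies midway between the tips of the shut fingers; the grasp point (between the pads) lies 19 mm behind it; z points along the fingers, y is the direction in which the jaws open and shut (so a half turn about z gives the same grasp; the last joint's range is limited). The gripper opens to 88 mm and grips with 3 to 60 N. Pads are 19 mm wide; open, the fingers measure 130 mm over their backs; the gripper's body (78 mm by 193 mm) begins 47 mm behind the grasp point.
Start: joints at [93.226, 20.546, 0.682, 0, -70.136, -16.507], TCP at [0.155, 0.657, 0.227] pointing down, gripper open.
Joint ranges: [-176.03, 176.03], [-82.01, 121.73], [-58.28, 71.71], [-173.87, 95.51], [-174.79, -0.11], [-173.66, 173.66]. Speed limits (degrees/s): [136.94, 136.94, 172.46, 180, 180, 180].

### API

Orientations are given as [roll, pitch, yaw] about the fixed x, y, z axes, in that order (R = Rz(yaw) Ry(pitch) Rx(roll)).
In Python, from plant import sensors, cams, job gives the robot as it stands.
- The arm moves only by the tool move_arm, never from a script. Its argument "commands" is a list of rows, each a list of 7 numbers: the finger opening in cm, from 0 to 8.76, then the shift along the tool's x, y, z in cm, then the turn, a rotation vector about the tool's x, y, z in rad. In form: [[hand, x, y, z, wx, wy, wz], ...]. A call has exactly 8 rows; each row is the pose to reach, as a shift and turn from the pose commanded when the call began, along the tool's axes at that moment; what a row does not reach only later rows make up. A row lasts 1/8 s, in which the tool goes at most 62.5 mm and 10.7 degrees, less where a joint would pass 70% of its speed; a pose out of reach is approached as far as the arm can. A call with a gripper value outside its range is refused whole. The fingers move at their own pace and stop on an object; the grip force is fixed at half the most. Time passes only in rows, so rows that repeat a pose let the fingers close, or fill a call up. It gives the time, the measured TCP pose, the force and the opening at its end, in the units of the state.
- sensors.get_obs(): the state, without advancing time (a new reading comes with each control period).
- cams.snapshot(name): name is "side" or "top"; returns a dict with "frame" (480x640x3 uint8, red, green, blue), "camera_matrix" (3x3 intrinsics, pixels), "R" (3x3) and "t" (3): a world point X has camera coordinates R X + t. Camera axes: x right, y down, z forward; pixel columns grow to the right and rows downward; lengths in m; the calibration is good to about 2 mm. A picture is of the moment at which its call begins. There is no depth.
- job.close_job(): hands the job in, once; it reports no verdict.
The state is a dict: "clock": time; "joint_pos": joint angles; "qvel": joint speeds; "tau": joint torques, N m; "tool_pos": TCP position; "orientation": TCP orientation; "force": force on the tool from outside, world axes, zero at the start; "moment": the same for the moment, N m; "opening": finger opening in m.
Only numpy, scipy, OpenCV 4.12 (cv2) and the standard library are available. Lean on these libraries where they do the work, as an engineer would, in place of code of your own. Each camera call takes 0.05 s, during which the arm holds its last target.

### The job

Pack every block of beeswax and crepe rubber that lies on the bench into the open drawer of the wooden case, below the top of its walls. Then push the drawer fully home, pushing in the middle of its front because it jams otherwise, swing the bail of the draw latch down over the keeper, and press the lever flat past centre so that the case is latched. Do not knock over the bottles, and leave the latch alone until the drawer is home.

Things in the scene. Friction and masses are not known exactly. Their poses are not given: they have to be found in the camera images.
- case_mouth (a point): The case: a low pale wooden sleeve, 231 mm long, 202 mm wide, its flat roof 84 mm above the bench, fixed to a board with a toothed aluminium centre rail. This point is the middle of its mouth's top edge, at roof height. Axes: x points into the case, along the drawer's travel (pushing the drawer to +x closes it); y across, to the left when looking along +x; z up. The sleeve covers x 0 to 231 mm; the open drawer stands out to -x over the rail.
- drawer_in (a point): Centre of the inner floor of the wooden drawer, 29 mm above the bench; inside 210 mm (x) by 170 mm (y) clear, side walls 5 mm thick with their tops 43 mm above this floor. Its front is a darker wooden block, 34 mm thick, 184 mm wide, from 22 to 84 mm above the bench, covering x -144 to -110 mm from here. Axes as the case's (x points into the case). The case's ceiling is 49 mm above this floor.
- push_plate (a point): Centre of a flat round brass plate, 28 mm diameter, in the middle of the drawer front's outer face, 55 mm above the bench: the place to push. Push to +x (axes as the drawer's). It slides with about 6 N when pushed within 10 mm of this centre line; pushed 25 mm or more to one side it skews (up to 0.08 rad) and a pawl catches in the toothed rail: it jams. Backing off lets springs straighten it.
- drawer (a joint): How far the drawer is out, in m: 0 fully home (stop), 0.225 fully out (stop).
- keeper (a point): Foot of the brass keeper hook, on the flat top of the drawer front (84 mm above the bench), 20 mm in from its outer face, on the centre line: an upright post 18 mm wide and 12 mm high whose top lip overhangs 5 mm to -x (towards the outer face). This point lies on the post's face under the lip; axes as the drawer's. The bail's bar must lie on the wood on the -x side of this face and is drawn under the lip by the lever.
- latch_pivot (a point): Axis of the draw latch's lever, on the case's centre line, 55 mm in from the mouth and 14 mm above the roof; axes as the case's. The bail's hinge pin is carried by the lever and turns with it: 12 mm to +x and 2 mm below this axis when the lever is flat (joint 0), 12 mm above this axis when the lever leans at 1.74.
- lever (a joint): Angle of the latch lever about latch_pivot, rad: 0 pressed flat on the roof, pointing to +x of the case (stop, past centre); 1.57 upright; 1.9 leaning towards the drawer front (stop). It stays where it is left (stiff, about 0.06 N m). Pressing it from upright to flat draws the bail's bar about 12 mm to +x.
- lever_tip (a point): Centre of the red end pad (14 x 28 x 6 mm) of the steel lever, 53 mm from the pivot; the pad's pressing face lies 7 mm off the line through the pivot, on top when the lever is flat.
- bail (a joint): Angle of the bail relative to the lever, rad; it grows as the bail is raised away from the drawer front. It starts raised, roughly upright. It stands by slight friction near upright and falls by its own weight (45 g) once swung down past about 60 degrees from level. With the lever leaning at 1.9 the bail lies on the drawer front's top at about 1.7.
- bail_bar (a point): Middle of the round cross bar (5 mm thick, 36 mm wide) of the steel bail, a U-shaped wire loop hinged to the lever, 83 mm from its hinge pin. Pressed down (it swings about the pin) with the drawer home and the lever still leaning, the bar comes to rest on top of the drawer front about 14 mm to the -x side of the keeper's face, with the loop round the keeper.
- bail_tab (a point): Middle of the red press tab (22 x 26 x 4 mm) on the far side of the bail's bar, 96 mm from the hinge pin: press here to swing the bail down.
- wax_1_center (a point): Centre of a yellow block of beeswax, 38 (x) x 55 (y) x 22 (z) mm, lying flat; may be absent.
- wax_2_center (a point): Centre of a yellow block of beeswax, 38 (x) x 55 (y) x 22 (z) mm, lying flat; may be absent.
- wax_3_center (a point): Centre of a yellow block of beeswax, 38 (x) x 55 (y) x 22 (z) mm, lying flat; may be absent.
- rubber_1_center (a point): Centre of a pale tan block of crepe rubber, 42 (x) x 60 (y) x 18 (z) mm, lying flat; may be absent.
- rubber_2_center (a point): Centre of a pale tan block of crepe rubber, 42 (x) x 60 (y) x 18 (z) mm, lying flat; may be absent.
- rubber_3_center (a point): Centre of a pale tan block of crepe rubber, 42 (x) x 60 (y) x 18 (z) mm, lying flat; may be absent.
- glue_bottle: Bystander: white plastic glue bottle, 46 mm diameter, 101 mm tall; origin at its foot; z is up along the bottle.
- paint_red: Bystander: small red bottle with a black cap, 34 mm diameter, 72 mm tall; origin at its foot; z is up along the bottle.
- paint_black: Bystander: small black bottle with a white cap, 34 mm diameter, 72 mm tall; origin at its foot; z is up along the bottle.
Not all that is in view belongs to the job. Leave any blue or turquoise look-alike of the part that bears wax_1_center alone.

How it is judged:
By the outcome, as a careful person would: the job done as asked, in the order asked, and still so for the second after the job is handed in, with the robot touching nothing.
Of wax_1, wax_2, wax_3, rubber_1, rubber_2, rubber_3 only 4 to 6 are there at a start; the rules pass over those that are not, and their reading is None.
At some moment in a run one of wax_1, wax_2, wax_3, rubber_1, rubber_2, rubber_3 may be knocked a few centimetres aside while the robot is not near it.
Once in a run the grip may slacken for a moment while it holds something.
It also fails if it takes over 210 s, if anything falls off the work surface, if the arm or the gripper's body presses on something with over 40 N, if the wrist force passes 120 N, or if a joint passes its speed limit or range.

## Working session

There is one attempt and no reset: what is moved stays moved. The work goes in short steps, Python scripts to look and compute and a tool call to move; the robot and the scene stay as the last step left them, time stands still between calls to the robot, and variables do not carry over. Pictures are saved under pics/ and viewed, and the job is handed in when it is done.

Besides the shell and the picture viewer there is one more tool, called after "Emit:" as name([rows], argument=value, ...), one row to a line, values as JSON. move_arm: Moves the arm, as the interface text tells. Its arguments: {"type":"object","properties":{"commands":{"type":"array"}},"required":["commands"]}

```bash
ls; mkdir -p pics
cat > h.py <<'E'
from plant import sensors,cams,job
import numpy as np,cv2
def snap(n,f):
    s=cams.snapshot(n); cv2.imwrite('pics/'+f,s['frame'][:,:,::-1]); np.savez('pics/'+f+'.npz',K=s['camera_matrix'],R=s['R'],t=s['t']); return s
def proj(s,X):
    X=np.atleast_2d(X); c=X@np.array(s['R']).T+np.array(s['t']); p=c@np.array(s['camera_matrix']).T; return p[:,:2]/p[:,2:]
def back(s,uv,z):
    uv=np.atleast_2d(uv).astype(float);R=np.array(s['R']);t=np.array(s['t']);K=np.array(s['camera_matrix'])
    d=np.c_[uv,np.ones(len(uv))]@np.linalg.inv(K).T@R; C=-R.T@t
    l=(z-C[2])/d[:,2]; return C+l[:,None]*d
E
python3 - <<'E'
from h import *
np.set_printoptions(precision=3,suppress=True)
for n in('top','side'):
    s=snap(n,n+'0.png');print(n,s['camera_matrix'],s['R'],-np.array(s['R']).T@s['t'])
print(sensors.get_obs())
E
```

```text
pics
top [[579.701   0.    326.807]
 [  0.    579.701 240.396]
 [  0.      0.      1.   ]] [[-0.141 -0.99  -0.004]
 [-0.964  0.138 -0.226]
 [ 0.224 -0.028 -0.974]] [ 0.209 -0.021  1.61 ]
side [[455.495   0.    318.36 ]
 [  0.    455.495 240.479]
 [  0.      0.      1.   ]] [[ 0.924 -0.383  0.   ]
 [-0.219 -0.53  -0.819]
 [ 0.314  0.757 -0.573]] [ 0.215 -0.923  0.749]
{'clock': 0.1, 'joint_pos': array([ 93.225,  20.586,   0.639,  -0.016, -70.136, -16.509]), 'qvel': array([ 0.061, -0.091,  0.144,  0.11 ,  0.029,  0.021]), 'tau': array([ -0.002, -58.416,  29.375,   7.016,   0.01 ,  -0.   ]), 'tool_pos': array([0.155, 0.657, 0.226]), 'orientation': array([179.916,  -0.009, -13.289]), 'force': array([ 0.478, -0.205,  1.087]), 'moment': array([ 0.072, -0.08 , -0.014]), 'opening': 0.08733960884158457}
```

View pics/top0.png

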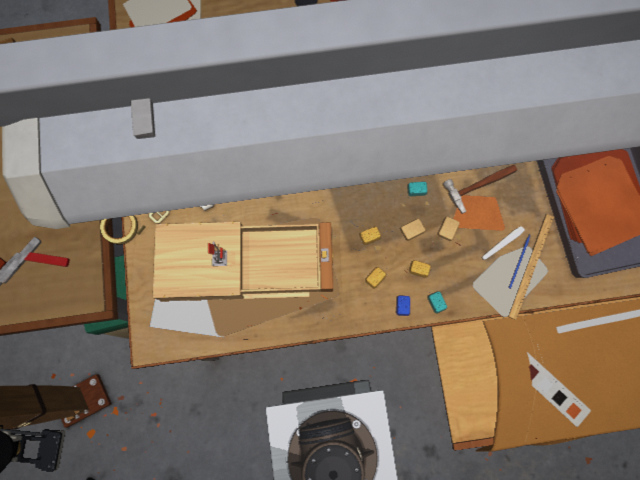

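View pics/side0.png

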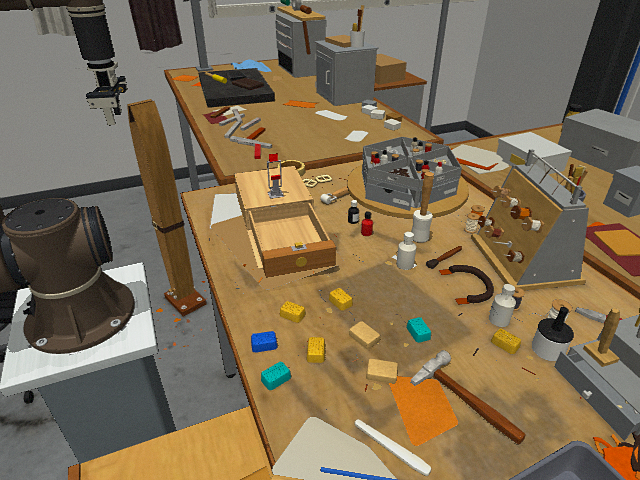

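Run:
```python
import cv2
a=cv2.imread('pics/side0.png');b=cv2.imread('pics/top0.png')
cv2.imwrite('pics/c1.png',cv2.resize(a[280:400,240:400],(800,600),interpolation=2))
cv2.imwrite('pics/c2.png',cv2.resize(a[290:410,400:560],(800,600),interpolation=2))
cv2.imwrite('pics/c3.png',cv2.resize(b[180:330,290:490],(800,600),interpolation=2))
cv2.imwrite('pics/c4.png',cv2.resize(a[140:290,200:400],(800,600),interpolation=2))
```

```text
(no output)
```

View pics/c1.png

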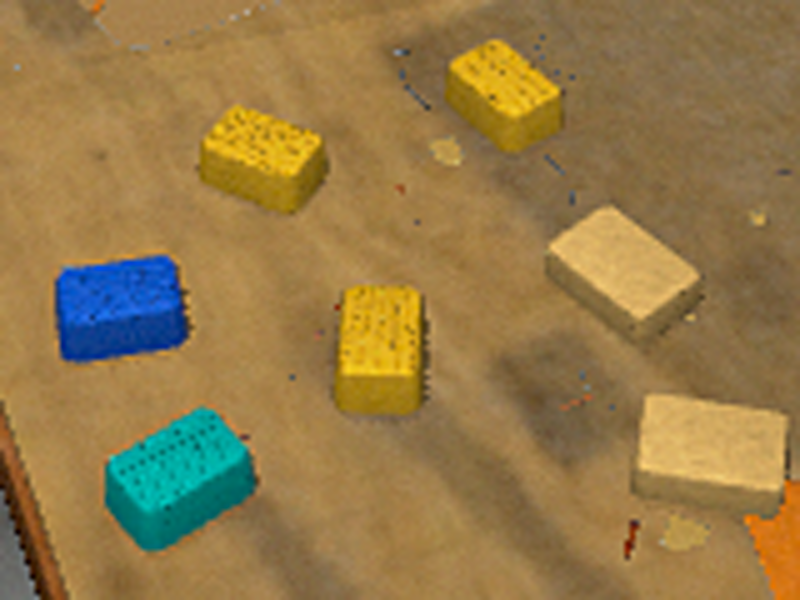

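View pics/c2.png

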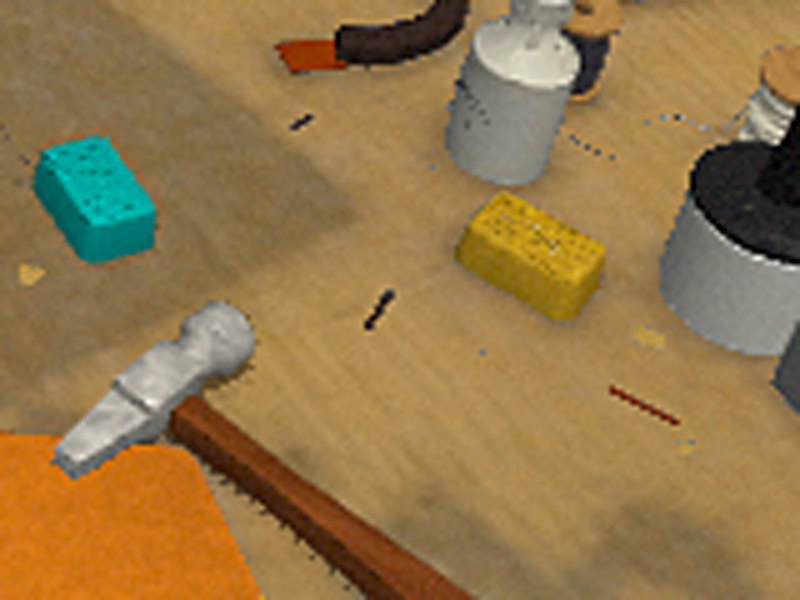

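View pics/c3.png

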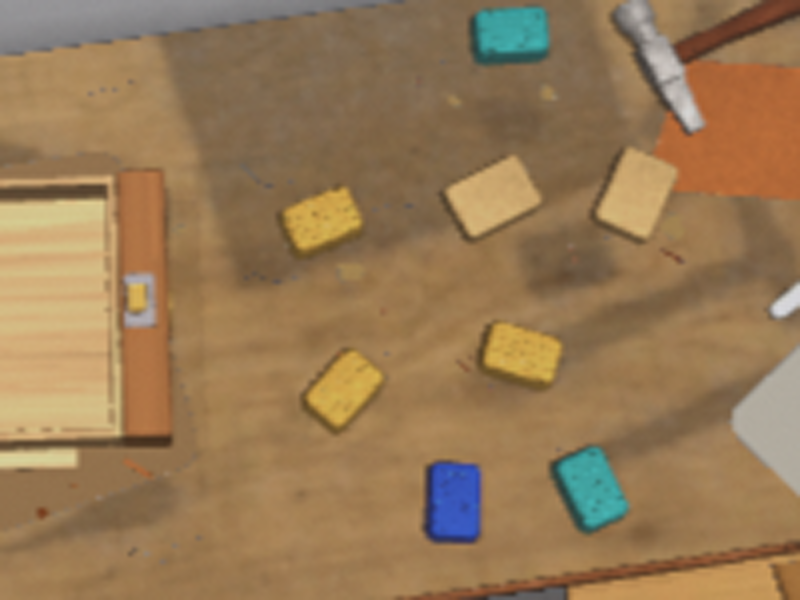

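View pics/c4.png

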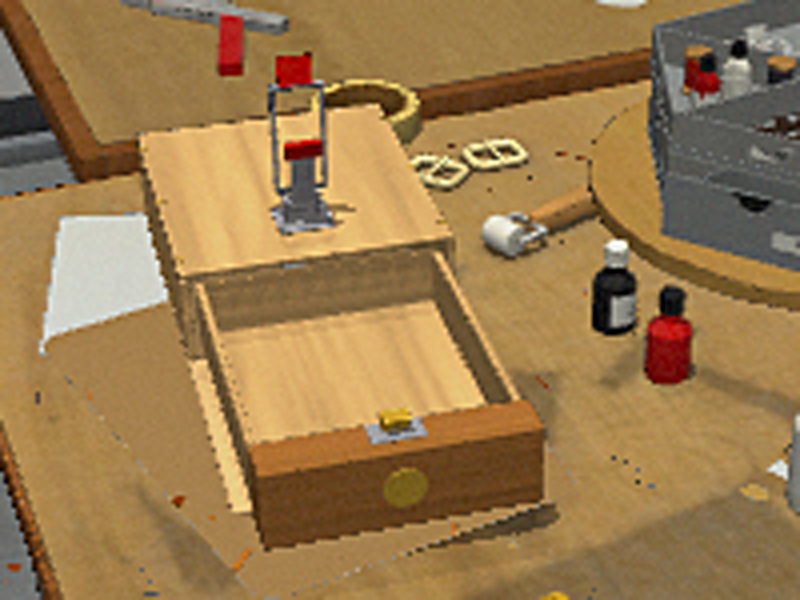

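```bash
cat >> h.py <<'E'
from scipy.optimize import minimize
def load(f):
    d=np.load('pics/'+f+'.npz');return dict(frame=cv2.imread('pics/'+f)[:,:,::-1],camera_matrix=d['K'],R=d['R'],t=d['t'])
def boxpts(x,y,th,sx,sy,sz,z0=0):
    c,s_=np.cos(th),np.sin(th);P=[]
    for a in(-1,1):
        for b in(-1,1):
            for e in(0,1): P.append([x+c*a*sx/2-s_*b*sy/2,y+s_*a*sx/2+c*b*sy/2,z0+e*sz])
    return np.array(P)
def mask(fr,kind):
    H=cv2.cvtColor(np.ascontiguousarray(fr),cv2.COLOR_RGB2HSV).astype(int);h,s,v=H[...,0],H[...,1],H[...,2]
    if kind=='wax': return ((h>=19)&(h<=29)&(s>165)&(v>70)).astype(np.uint8)
    return None
def hullmask(s,P,w,k=4):
    # w = (u0,v0,size) window upsampled
    p=(proj(s,P)-[w[0],w[1]]+0.5)*k; m=np.zeros((w[2]*k,w[2]*k),np.uint8)
    cv2.fillConvexPoly(m,cv2.convexHull(np.round(p*16-8).astype(np.int32)),1,shift=4); 
    return cv2.resize(m.astype(np.float32),(w[2],w[2]),interpolation=cv2.INTER_AREA)
def fit(views,x0,dims,z0=0):
    def cost(q):
        c=0
        for s,M in views:
            u=proj(s,[x0[0],x0[1],z0+.01])[0]; w=(int(u[0])-30,int(u[1])-30,60)
            m=hullmask(s,boxpts(q[0]/100,q[1]/100,q[2],*dims,z0=z0),w)
            c+=np.abs(m-M[w[1]:w[1]+60,w[0]:w[0]+60]).sum()
        return c
    best=None
    for t in np.linspace(0,np.pi,7)[:-1]:
        r=minimize(cost,[x0[0]*100,x0[1]*100,t],method='Nelder-Mead',options=dict(initial_simplex=[[x0[0]*100,x0[1]*100,t],[x0[0]*100+1,x0[1]*100,t],[x0[0]*100,x0[1]*100+1,t],[x0[0]*100,x0[1]*100,t+.4]]))
        if best is None or r.fun<best.fun: best=r
    return best
E
python3 - <<'E'
from h import *
np.set_printoptions(precision=3,suppress=True)
t=load('top0.png');s=load('side0.png')
print(back(s,[[507,341],[292,311],[341,299],[316,350],[364,335],[382,371],[353,212],[367,223],[406,252],[424,225],[418,329]],.011))
print(back(t,[[376,277],[371,235],[420,268],[413,229],[449,228]],.011))
for sx,n in((t,'top'),(s,'side')):
    m=mask(sx['frame'],'wax'); nn,l,st,c=cv2.connectedComponentsWithStats(m)
    print(n,[(c[i].round(),st[i,4]) for i in range(1,nn) if st[i,4]>60])
    for i in [(413,229),(449,228),(430,240),(390,250)] if n=='top' else [(364,335),(382,371),(372,352)]:
        print(i,cv2.cvtColor(np.ascontiguousarray(sx['frame']),cv2.COLOR_RGB2HSV)[i[1],i[0]])
print('roof', back(t,[[155,224],[154,296],[240,223],[240,298]],.084), 'front', back(t,[[319,222],[319,291],[331,222],[332,290]],.084))
print('plate',back(s,[[302,262]],.055))
E
```

```text
[[ 0.85  -0.452  0.011]
 [ 0.454 -0.189  0.011]
 [ 0.576 -0.195  0.011]
 [ 0.461 -0.318  0.011]
 [ 0.574 -0.319  0.011]
 [ 0.563 -0.419  0.011]
 [ 0.778  0.152  0.011]
 [ 0.789  0.079  0.011]
 [ 0.819 -0.091  0.011]
 [ 0.94   0.005  0.011]
 [ 0.692 -0.349  0.011]]
[[ 0.453 -0.188  0.011]
 [ 0.574 -0.193  0.011]
 [ 0.461 -0.314  0.011]
 [ 0.575 -0.314  0.011]
 [ 0.563 -0.416  0.011]]
top []
(413, 229) [ 18 115 202]
(449, 228) [ 18 116 205]
(430, 240) [ 16 113 120]
(390, 250) [ 16 125 153]
side [(array([219.,  78.]), np.int32(82)), (array([517., 160.]), np.int32(94)), (array([577., 173.]), np.int32(96)), (array([301., 261.]), np.int32(82)), (array([340., 299.]), np.int32(366)), (array([292., 311.]), np.int32(396)), (array([506., 341.]), np.int32(460)), (array([316., 350.]), np.int32(441)), (array([230., 425.]), np.int32(372)), (array([170., 444.]), np.int32(83)), (array([253., 452.]), np.int32(76)), (array([176., 467.]), np.int32(224)), (array([215., 458.]), np.int32(72)), (array([245., 468.]), np.int32(69))]
(364, 335) [ 20 141 213]
(382, 371) [ 19 134 223]
(372, 352) [ 18 134 133]
roof [[0.671 0.392 0.084]
 [0.475 0.409 0.084]
 [0.641 0.162 0.084]
 [0.438 0.184 0.084]] front [[ 0.614 -0.051  0.084]
 [ 0.426 -0.025  0.084]
 [ 0.609 -0.083  0.084]
 [ 0.424 -0.059  0.084]]
plate [[ 0.522 -0.078  0.055]]
```

Run:
```python
import cv2
a=cv2.imread('pics/side0.png');b=cv2.imread('pics/top0.png')
cv2.imwrite('pics/d1.png',cv2.resize(a[205:280,245:345],(800,600),interpolation=2))
cv2.imwrite('pics/d2.png',cv2.resize(b[215:305,230:350],(800,600),interpolation=2))
cv2.imwrite('pics/d3.png',cv2.resize(b[215:305,145:265],(800,600),interpolation=2))
cv2.imwrite('pics/d4.png',cv2.resize(a[145:220,225:325],(800,600),interpolation=2))
```

```text
(no output)
```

View pics/d1.png

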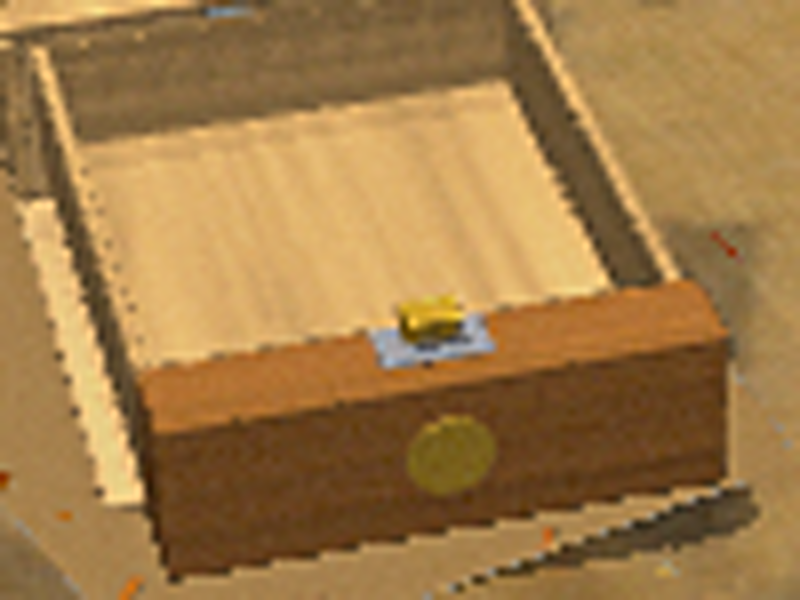

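View pics/d2.png

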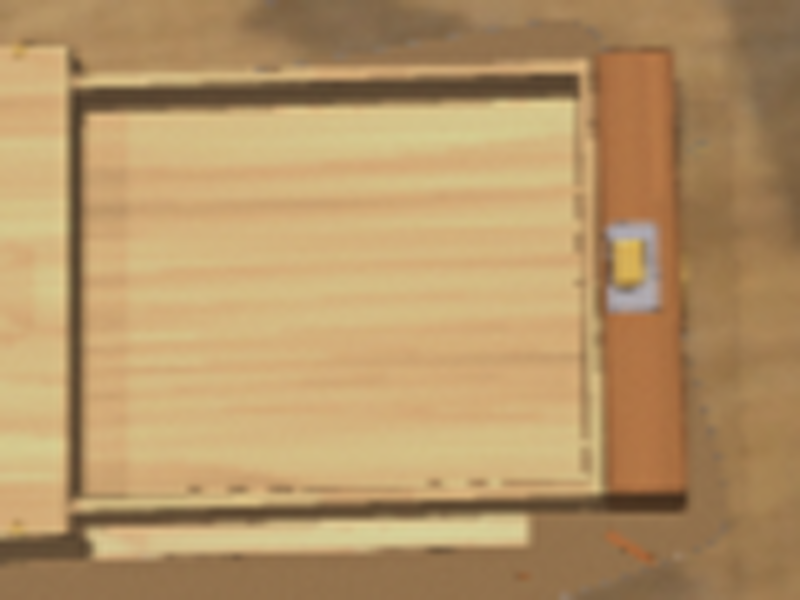

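View pics/d3.png

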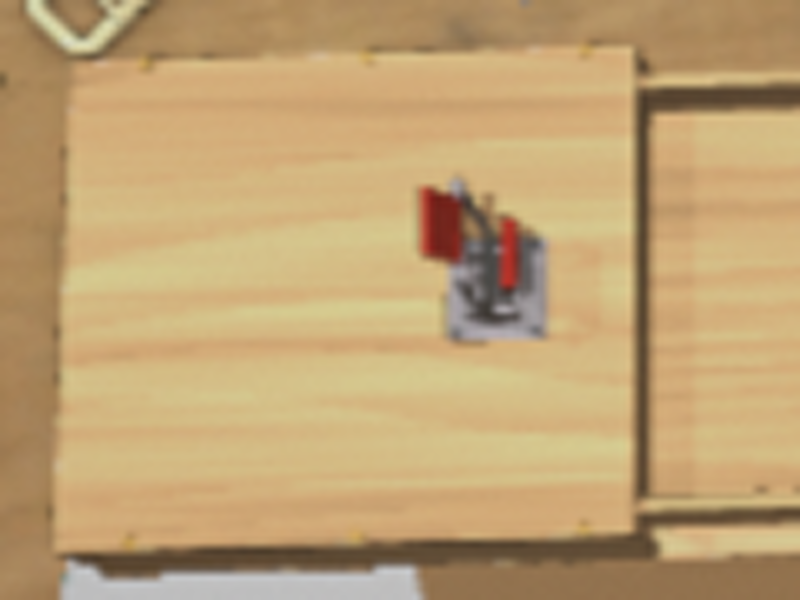

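View pics/d4.png

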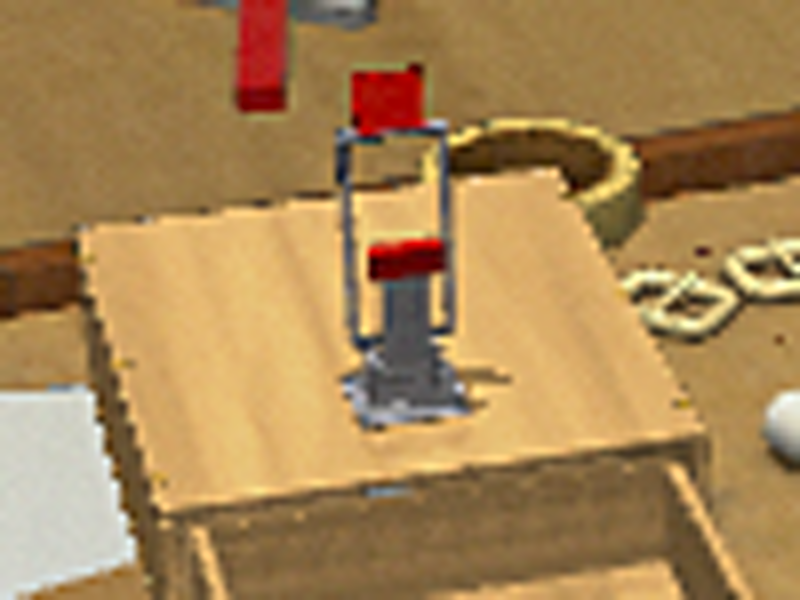

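```bash
cat > casefit.py <<'E'
from h import *
from scipy.optimize import least_squares
def c(p,k,o): return (np.array(p)+.5)/k-.5+np.array(o)
t=load('top0.png');s=load('side0.png')
W=.101;F=.092;Z=.084
obs=[]
# (cam, pixel, kind, (x,y,z)) kind 0: fixed, 1: x relative to outer face
for p,X in (((635,47),(0,-W)),((635,533),(0,W)),((70,60),(.231,-W)),((57,553),(.231,W))): obs.append((t,c(p,20/3,(145,215)),0,(*X,Z)))
for p,X in (((595,50),(.034,-F)),((672,48),(0,-F)),((607,492),(.034,F)),((686,492),(0,F))): obs.append((t,c(p,20/3,(230,215)),1,(*X,Z)))
for p,X in (((80,230),(.231,W)),((555,170),(.231,-W)),((705,435),(0,-W)),((160,512),(0,W))): obs.append((s,c(p,8,(225,145)),0,(*X,Z)))
for p,X in (((140,375),(.034,F,Z)),((158,433),(0,F,Z)),((727,340),(0,-F,Z)),((690,283),(.034,-F,Z)),((172,578),(0,F,.022)),((727,480),(0,-F,.022)),((452,455),(0,0,.055))): obs.append((s,c(p,8,(245,205)),1,X))
def world(q,X,k):
    x,y,z=X; x=x+(q[3] if k else 0); a=q[2]
    return np.array([q[0]+np.cos(a)*x-np.sin(a)*y,q[1]+np.sin(a)*x+np.cos(a)*y,z])
def res(q): return np.concatenate([proj(o[0],world(q,o[3],o[2]))[0]-o[1] for o in obs])
if __name__=='__main__':
    r=least_squares(res,[.54,.17,1.7,-.25],loss='soft_l1')
    print(r.x,np.degrees(r.x[2]));print(r.fun.reshape(-1,2).round(1))
    print('ext',-r.x[3]-.034)
    np.save('case.npy',r.x)
E
python3 casefit.py
```

```text
[ 0.54689116  0.17173487  1.46205652 -0.24701463] 83.76966807127187
[[ 0.5 -0.8]
 [ 0.4  0. ]
 [ 0.4 -0. ]
 [-0.2 -0.1]
 [-0.2 -0.6]
 [ 0.7 -0.7]
 [-0.   0.2]
 [ 1.  -0.2]
 [-1.4 -0.6]
 [ 0.  -0.8]
 [ 0.1 -0.8]
 [-0.5 -0.5]
 [-1.2 -1.2]
 [-0.9 -0.5]
 [ 0.6 -1.3]
 [ 1.1 -1.6]
 [-0.9  1.3]
 [ 0.1  0.7]
 [-0.4 -0.2]]
ext 0.2130146349765781
```

```bash
cat > blocks.py <<'E'
from h import *
import sys
def wm(fr):
    H=cv2.cvtColor(np.ascontiguousarray(fr),cv2.COLOR_RGB2HSV).astype(int);return H
def run(tn,sn,guess):
    t=load(tn);s=load(sn)
    out={}
    for n,(x,y) in guess.items():
        dims=(.038,.055,.022) if n[0]=='w' else (.042,.060,.018)
        views=[]
        for v in (t,s):
            u=proj(v,[x,y,.01])[0].astype(int)
            # grabcut with ROI
            x0,y0=u-32; roi=np.ascontiguousarray(v['frame'][y0:y0+64,x0:x0+64])
            big=cv2.resize(roi,(256,256),interpolation=2)
            m=np.full((256,256),2,np.uint8); cv2.circle(m,(128,128),90,3,-1); m[np.hypot(*np.mgrid[-128:128,-128:128])>112]=0
            cv2.circle(m,(128,128),16,1,-1)
            # exclude: far 
            m[:]=np.where(m==3,2,m); cv2.circle(m,(128,128),45,3,-1); cv2.circle(m,(128,128),16,1,-1)
            cv2.grabCut(big,m,None,np.zeros((1,65)),np.zeros((1,65)),6,cv2.GC_INIT_WITH_MASK)
            g=((m==1)|(m==3)).astype(np.uint8)
            nn,l,st,_=cv2.connectedComponentsWithStats(g); g=(l==l[128,128]).astype(np.float32)
            M=np.zeros(v['frame'].shape[:2],np.float32); M[y0:y0+64,x0:x0+64]=cv2.resize(g,(64,64),interpolation=cv2.INTER_AREA)
            views.append((v,M))
        r=fit(views,(x,y),dims)
        th=np.degrees(r.x[2])%180
        print(n,'x %.4f y %.4f th %.1f'%(r.x[0]/100,r.x[1]/100,th),'cost %.0f'%r.fun,[int(v[1].sum()) for v in views],flush=True)
        out[n]=(r.x[0]/100,r.x[1]/100,th)
    return out
if __name__=='__main__':
    o=run('top0.png','side0.png',dict(w1=(.453,-.188),w2=(.575,-.194),w3=(.461,-.316),r1=(.575,-.316),r2=(.563,-.417)))
    t=load('top0.png');s=load('side0.png')
    for v,nm,w in((t,'top',(350,180,120,90)),(s,'side',(270,280,160,120))):
        im=cv2.resize(np.ascontiguousarray(v['frame'][w[1]:w[1]+w[3],w[0]:w[0]+w[2],::-1]),(800,600),interpolation=2);k=800/w[2]
        for n,(x,y,th) in o.items():
            d=(.038,.055,.022) if n[0]=='w' else (.042,.060,.018)
            P=boxpts(x,y,np.radians(th),*d); h=cv2.convexHull(((proj(v,P)-[w[0],w[1]]+.5)*k).astype(np.int32)); cv2.polylines(im,[h],True,(0,0,255),1)
        cv2.imwrite(f'pics/ov_{nm}.png',im)
E
python3 blocks.py
```

```text
w1 x 0.4537 y -0.1865 th 39.5 cost 131 [280, 397]
w2 x 0.5739 y -0.1903 th 11.2 cost 105 [276, 366]
w3 x 0.4616 y -0.3133 th 158.7 cost 137 [271, 437]
r1 x 0.5758 y -0.3115 th 22.1 cost 284 [293, 360]
r2 x 0.5643 y -0.4129 th 56.3 cost 266 [331, 461]
```

View pics/ov_top.png

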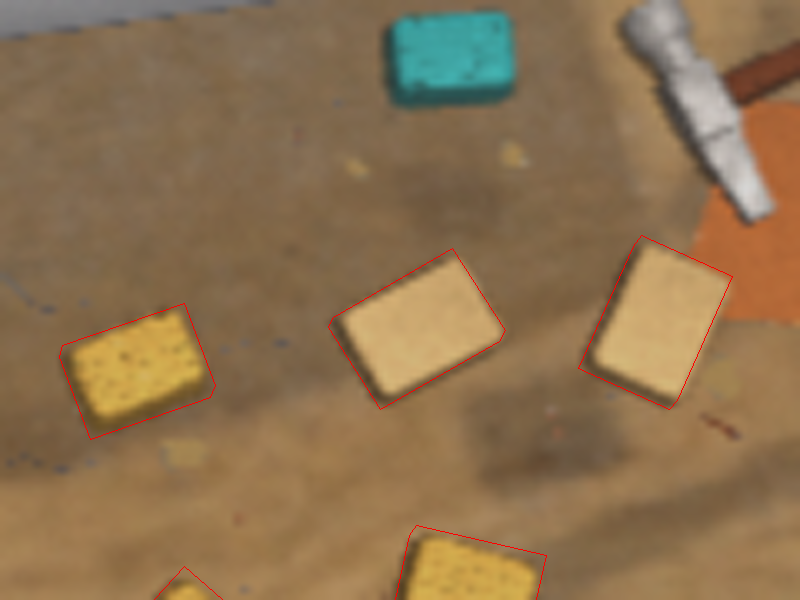

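View pics/ov_side.png

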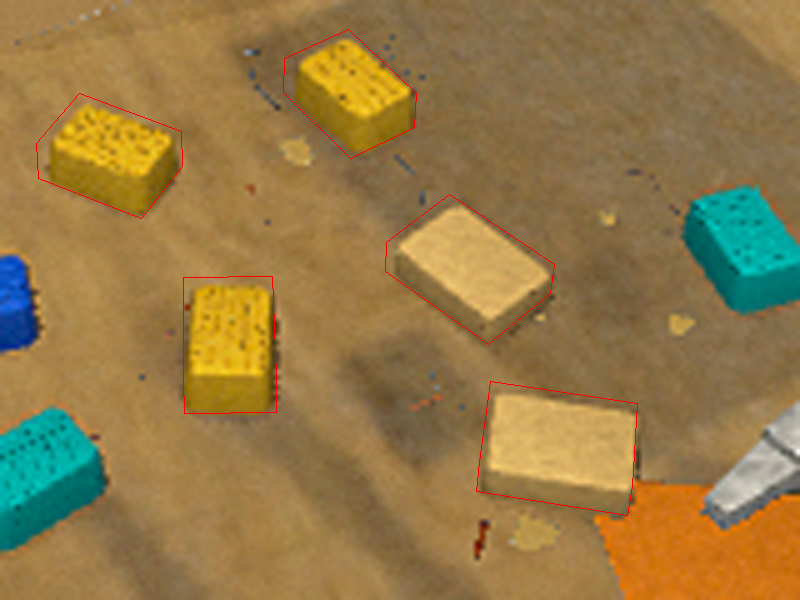

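```bash
cat > rel.py <<'E'
import sys
from plant import sensors
import numpy as np
from scipy.spatial.transform import Rotation as Ro
np.set_printoptions(precision=3,suppress=True)
def cur():
    o=sensors.get_obs(); return o['tool_pos'],Ro.from_euler('xyz',o['orientation'],degrees=True)
def rel(p,R,base=None):
    p0,R0=base or cur()
    return np.r_[R0.inv().apply(np.array(p)-p0)*100,(R0.inv()*R).as_rotvec()].round(3)
def down(psi): return Ro.from_euler('xyz',[180,0,psi],degrees=True)
q=np.load('case.npy') if __import__('os').path.exists('case.npy') else None
def cw(x,y,z):  # case coords (x,y from mouth), z world
    a=q[2];return np.array([q[0]+np.cos(a)*x-np.sin(a)*y,q[1]+np.sin(a)*x+np.cos(a)*y,z])
def wc(p):
    a=q[2];d=np.array(p[:2])-q[:2];return np.array([np.cos(a)*d[0]+np.sin(a)*d[1],-np.sin(a)*d[0]+np.cos(a)*d[1],p[2]])
PSI=np.degrees(q[2])-180
def chain(*tg):
    """targets (p,psi or R) all relative to pose at start of this call"""
    b=cur()
    for p,r in tg: print(rel(p,down(r) if np.isscalar(r) else r,b).tolist())
E
python3 - <<'E'
from rel import *
chain(([.55,.3,.3],-60),([.5,-.1,.3],-50.5))
print(PSI)
E
```

```text
[46.637, 25.628, -7.382, 0.001, -0.001, 0.815]
[50.966, 65.706, -7.323, 0.001, -0.001, 0.649]
-96.23033192872813
```

Emit:
move_arm([
  [8.7,12,6.5,-7.4,0,0,0.2],
  [8.7,24,13,-7.4,0,0,0.4],
  [8.7,36,19,-7.4,0,0,0.6],
  [8.7,46.6,25.6,-7.4,0,0,0.8],
  [8.7,46.6,25.6,-7.4,0,0,0.8],
  [8.7,46.6,25.6,-7.4,0,0,0.8],
  [8.7,46.6,25.6,-7.4,0,0,0.8],
  [8.7,46.6,25.6,-7.4,0,0,0.8],
])

```text
clock: 1.1
tool_pos: [0.5201, 0.3272, 0.2976]
orientation: [180.0, 0.0, -59.1]
force: [0.4, 1.2, -1.2]
opening: 0.0869
```

Run:
```python
from rel import *
o=sensors.get_obs();print(o['tool_pos'],o['orientation'],o['joint_pos'],o['force'])
chain(([.4537,-.1865,.12],-50.5))
```

```text
[0.52  0.327 0.298] [179.983   0.003 -59.106] [ 50.355  12.817  -0.878  -0.009 -76.32  -19.458] [ 0.434  1.206 -1.212]
[40.67, 32.068, 17.766, 0.0, 0.0, -0.15]
```

Emit:
move_arm([
  [8.7,6,5,0,0,0,0],
  [8.7,12,10,0,0,0,0],
  [8.7,18,15,0,0,0,-0.05],
  [8.7,24,20,0,0,0,-0.1],
  [8.7,30,25,2,0,0,-0.15],
  [8.7,35,29,8,0,0,-0.15],
  [8.7,40.7,32.1,14,0,0,-0.15],
  [8.7,40.7,32.1,17.8,0,0,-0.15],
])

```text
clock: 2.1
tool_pos: [0.4562, -0.1305, 0.1798]
orientation: [-179.9, -0.1, -50.5]
force: [0.8, 0.4, -0.8]
opening: 0.087
```

Run:
```python
from rel import *
from h import snap
chain(([.4537,-.1865,.004],-50.5))
snap('top','t1.png');s=snap('side','s1.png')
import cv2
cv2.imwrite('pics/s1c.png',cv2.resize(s['frame'][200:400,220:460,::-1],(720,600)))
```

```text
[4.135, 3.79, 17.578, -0.002, -0.002, -0.001]
```

View pics/s1c.png

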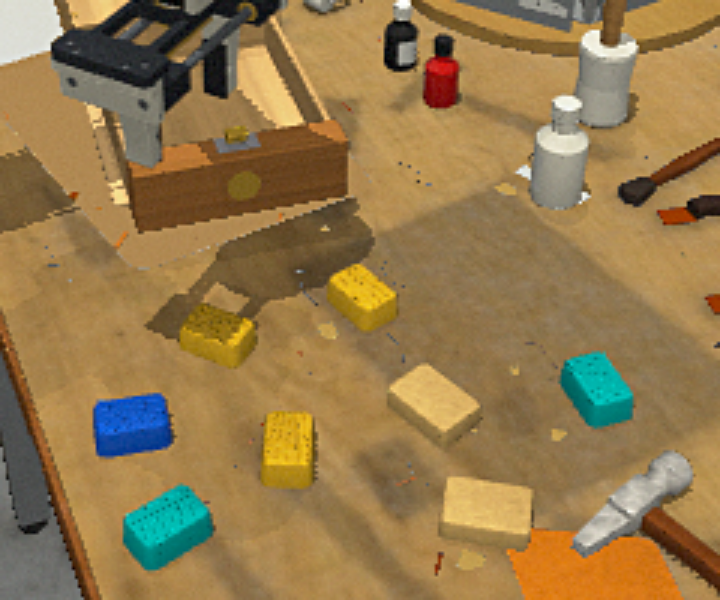

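Emit:
move_arm([
  [7,4.1,3.8,3,0,0,0],
  [7,4.1,3.8,7,0,0,0],
  [7,4.1,3.8,11,0,0,0],
  [7,4.1,3.8,14,0,0,0],
  [7,4.1,3.8,16,0,0,0],
  [7,4.1,3.8,17.4,0,0,0],
  [7,4.1,3.8,17.4,0,0,0],
  [7,4.1,3.8,17.4,0,0,0],
])

```text
clock: 3.2
tool_pos: [0.4536, -0.1845, 0.0067]
orientation: [-180.0, -0.0, -50.5]
force: [0.3, 0.6, 0.4]
opening: 0.0698
```

Emit:
move_arm([
  [3,0,0,0,0,0,0],
  [3,0,0,0,0,0,0],
  [3,0,0,0,0,0,0],
  [3,0,0,0,0,0,0],
  [3,0,0,0,0,0,0],
  [3,0,0,-2,0,0,0],
  [3,0,0,-6,0,0,0],
  [3,0,0,-12,0,0,0],
])

```text
clock: 4.2
tool_pos: [0.4515, -0.1844, 0.1259]
orientation: [179.8, 0.2, -50.5]
force: [1.5, 0.8, -0.6]
opening: 0.0355
```

Run:
```python
from rel import *
o=sensors.get_obs();print(o['tool_pos'],o['orientation'],o['opening'])
D=-.103
for n,x,y in(('a',-.065,.036),('b',-.065,-.036),('c',0,.036),('d',0,-.036),('e',.065,.036),('f',.065,-.036)): print(n,cw(D+x,y,.037))
chain((cw(D+.065,.036,.15),PSI),(cw(D+.065,.036,.037),PSI))
```

```text
[ 0.452 -0.184  0.126] [179.831   0.16  -50.539] 0.03551708292212823
a [0.493 0.009 0.037]
b [0.564 0.001 0.037]
c [0.5   0.073 0.037]
d [0.572 0.065 0.037]
e [0.507 0.138 0.037]
f [0.579 0.13  0.037]
[-21.366, -24.757, -2.426, 0.004, 0.001, 0.797]
[-21.334, -24.79, 8.874, 0.004, 0.001, 0.797]
```

Emit:
move_arm([
  [3,0,0,-2.4,0,0,0],
  [3,-4,-5,-2.4,0,0,0.1],
  [3,-9,-10,-2.4,0,0,0.25],
  [3,-14,-16,-2.4,0,0,0.45],
  [3,-18,-21,-2.4,0,0,0.6],
  [3,-21.3,-24.8,-2.4,0,0,0.8],
  [3,-21.3,-24.8,-2.4,0,0,0.8],
  [3,-21.3,-24.8,-2.4,0,0,0.8],
])

```text
clock: 5.2
tool_pos: [0.5091, 0.1397, 0.1496]
orientation: [180.0, -0.0, -96.2]
force: [0.1, -1.1, -1.4]
opening: 0.0359
```

Run:
```python
from rel import *
o=sensors.get_obs();print(o['tool_pos'],o['orientation'],o['opening'])
D=-.103
chain((cw(D+.065,.036,.038),PSI))
from h import *
s=snap('side','s2.png')
cv2.imwrite('pics/s2c.png',cv2.resize(s['frame'][120:320,200:440,::-1],(720,600)))
```

```text
[0.509 0.14  0.15 ] [179.982  -0.01  -96.222] 0.035909745057163364
[0.204, 0.19, 11.156, 0.0, -0.0, 0.0]
```

View pics/s2c.png

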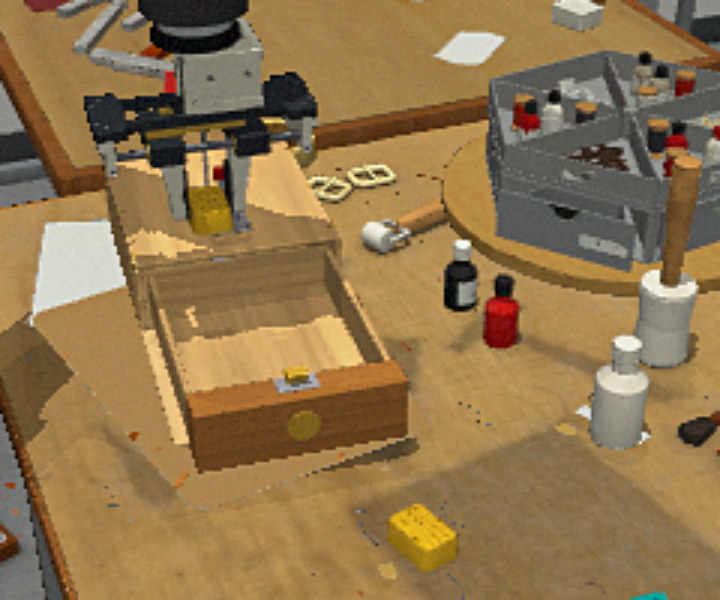

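Emit:
move_arm([
  [3,0.9,-0.1,2,0,0,0],
  [3,0.9,-0.1,5,0,0,0],
  [3,0.9,-0.1,8,0,0,0],
  [3,0.9,-0.1,10,0,0,0],
  [3,0.9,-0.1,11.2,0,0,0],
  [3,0.9,-0.1,11.2,0,0,0],
  [4.6,0.9,-0.1,11.2,0,0,0],
  [4.6,0.9,-0.1,11.2,0,0,0],
])

```text
clock: 6.25
tool_pos: [0.5095, 0.1288, 0.0389]
orientation: [-179.9, 0.1, -96.4]
force: [-0.3, 0.4, 0.2]
opening: 0.0451
```

Run:
```python
from rel import *
o=sensors.get_obs();print(o['tool_pos'],o['orientation'],o['opening'],o['force'])
chain(([.5739,-.1903,.15],-78.8))
from h import *
s=snap('side','s3.png')
cv2.imwrite('pics/s3c.png',cv2.resize(s['frame'][120:320,200:440,::-1],(720,600)))
```

```text
[0.51  0.129 0.039] [-179.924    0.06   -96.355] 0.04509101172533889 [-0.267  0.434  0.212]
[30.987, -9.946, -11.128, -0.001, 0.001, -0.306]
```

View pics/s3c.png

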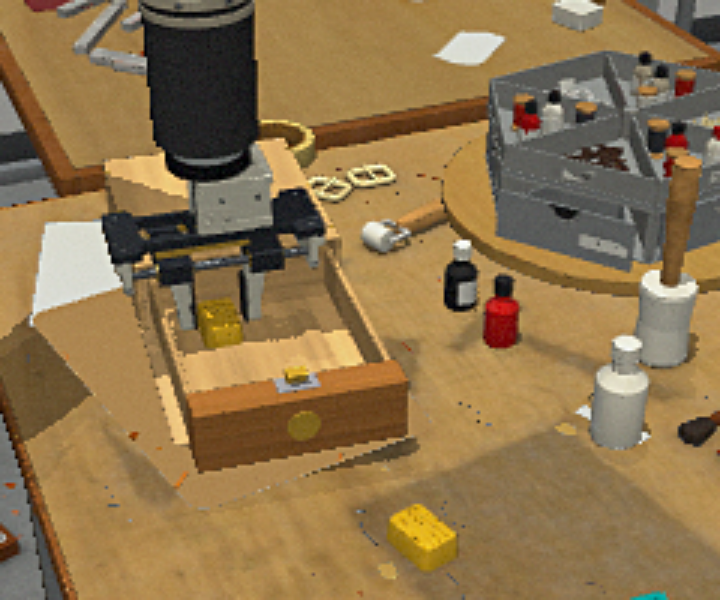

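Emit:
move_arm([
  [4.6,0,0,-3,0,0,0],
  [4.6,0,0,-8,0,0,0],
  [5,2,0,-11.5,0,0,0],
  [7,8,-2,-11.5,0,0,-0.1],
  [7,14,-4,-11.5,0,0,-0.2],
  [7,20,-6,-11.5,0,0,-0.3],
  [7,26,-8,-11.5,0,0,-0.3],
  [7,31,-10,-11.5,0,0,-0.3],
])

```text
clock: 7.3
tool_pos: [0.5743, -0.1928, 0.1538]
orientation: [-179.9, -0.0, -79.2]
force: [0.5, 0.9, 0.4]
opening: 0.0701
```

Run:
```python
from rel import *
from h import *
snap('top','t4.png');s=snap('side','s4.png')
cv2.imwrite('pics/s4c.png',cv2.resize(s['frame'][120:400,220:500,::-1],(600,600)))
o=sensors.get_obs();print(o['tool_pos'],o['orientation'],o['opening'],o['force'])
chain(([.5739,-.1903,.0055],-78.8))
```

```text
[ 0.575 -0.195  0.153] [-179.997   -0.049  -79.422] 0.0697626096459533 [-0.124  0.651 -0.519]
[-0.52, -0.025, 14.743, -0.0, -0.001, -0.011]
```

View pics/s4c.png

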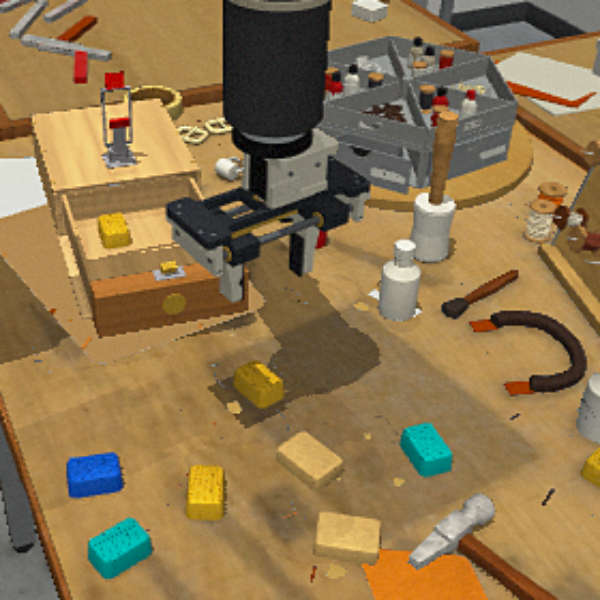

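Emit:
move_arm([
  [7,-0.5,0,4,0,0,0],
  [7,-0.5,0,9,0,0,0],
  [7,-0.5,0,12,0,0,0],
  [7,-0.5,0,14,0,0,0],
  [7,-0.5,0,14.7,0,0,0],
  [7,-0.5,0,14.7,0,0,0],
  [3,-0.5,0,14.7,0,0,0],
  [3,-0.5,0,14.7,0,0,0],
])

```text
clock: 8.4
tool_pos: [0.5737, -0.1858, 0.007]
orientation: [-179.9, -0.0, -79.2]
force: [-0.4, -0.2, -0.6]
opening: 0.0553
```

Emit:
move_arm([
  [3,0,0,0,0,0,0],
  [3,0,0,0,0,0,0],
  [3,0,0,-1,0,0,0],
  [3,0,0,-4,0,0,0],
  [3,0,0,-8,0,0,0],
  [3,0,0,-12,0,0,0],
  [3,0,0,-14.5,0,0,0],
  [3,0,0,-14.5,0,0,0],
])

```text
clock: 9.4
tool_pos: [0.5744, -0.186, 0.1542]
orientation: [-179.7, -0.1, -79.2]
force: [-0.3, 0.5, -0.4]
opening: 0.0362
```

Run:
```python
from rel import *
o=sensors.get_obs();print(o['tool_pos'],o['orientation'],o['opening'],o['force'])
D=-.103
chain((cw(D+.058,-.035,.15),PSI),(cw(D+.058,-.035,.0365),PSI))
```

```text
[ 0.574 -0.186  0.154] [-179.719   -0.078  -79.155] 0.03616958746667613 [-0.336  0.546 -0.431]
[-30.32, -6.048, 0.406, -0.005, -0.001, 0.298]
[-30.335, -5.992, 11.756, -0.005, -0.001, 0.298]
```

Emit:
move_arm([
  [3,-4,-0.8,0.4,0,0,0],
  [3,-9,-1.8,0.4,0,0,0.1],
  [3,-14,-2.8,0.4,0,0,0.2],
  [3,-19,-3.8,0.4,0,0,0.3],
  [3,-24,-4.8,0.4,0,0,0.3],
  [3,-28,-5.6,0.4,0,0,0.3],
  [3,-30.3,-6,0.4,0,0,0.3],
  [3,-30.3,-6,0.4,0,0,0.3],
])

```text
clock: 10.4
tool_pos: [0.5747, 0.1242, 0.1464]
orientation: [180.0, -0.0, -96.3]
force: [0.1, -0.6, -0.1]
opening: 0.036
```

Run:
```python
from rel import *
o=sensors.get_obs();print(o['tool_pos'],o['orientation'],o['opening'],o['force'])
D=-.103
chain((cw(D+.058,-.035,.0375),PSI))
```

```text
[0.575 0.124 0.146] [179.95   -0.03  -96.254] 0.03596926891791116 [ 0.092 -0.594 -0.124]
[0.07, -0.231, 10.894, 0.001, -0.001, -0.0]
```

Emit:
move_arm([
  [3,0,-0.2,2,0,0,0],
  [3,0,-0.2,5,0,0,0],
  [3,0,-0.2,8,0,0,0],
  [3,0,-0.2,10,0,0,0],
  [3,0,-0.2,10.9,0,0,0],
  [3,0,-0.2,10.9,0,0,0],
  [4.6,0,-0.2,10.9,0,0,0],
  [4.6,0,-0.2,10.9,0,0,0],
])

```text
clock: 11.4
tool_pos: [0.5776, 0.1231, 0.039]
orientation: [-179.9, 0.1, -96.4]
force: [-0.3, -0.1, 1.4]
opening: 0.0452
```

Run:
```python
from rel import *
o=sensors.get_obs();print(o['tool_pos'],o['orientation'],o['opening'],o['force'])
chain(([.4616,-.3155,.15],-111.3))
```

```text
[0.578 0.123 0.039] [-179.923    0.051  -96.36 ] 0.04520696961860801 [-0.33  -0.149  1.434]
[44.862, 6.655, -11.152, -0.001, 0.001, 0.261]
```

Emit:
move_arm([
  [4.6,0,0,-3,0,0,0],
  [4.6,0,0,-8,0,0,0],
  [5,2,0,-11.2,0,0,0],
  [7,8,1,-11.2,0,0,0.1],
  [7,14,2,-11.2,0,0,0.2],
  [7,20,3,-11.2,0,0,0.26],
  [7,26,4,-11.2,0,0,0.26],
  [7,32,5,-11.2,0,0,0.26],
])

```text
clock: 12.4
tool_pos: [0.4915, -0.1913, 0.1511]
orientation: [-179.9, 0.0, -111.2]
force: [0.8, -0.4, 0.4]
opening: 0.0702
```

Run:
```python
from rel import *
from h import *
s=snap('side','s5.png')
cv2.imwrite('pics/s5c.png',cv2.resize(s['frame'][120:400,220:500,::-1],(600,600)))
chain(([.4616,-.3155,.15],-111.3))
```

```text
[12.127, -1.809, 0.086, -0.0, -0.001, -0.001]
```

View pics/s5c.png

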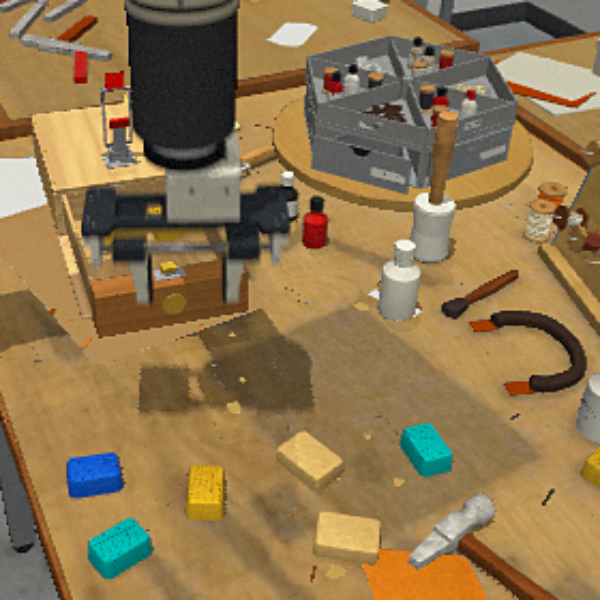

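Emit:
move_arm([
  [7,6,-0.9,0,0,0,0],
  [7,12.1,-1.8,0,0,0,0],
  [7,12.1,-1.8,3,0,0,0],
  [7,12.1,-1.8,8,0,0,0],
  [7,12.1,-1.8,12,0,0,0],
  [7,12.1,-1.8,14.4,0,0,0],
  [7,12.1,-1.8,14.4,0,0,0],
  [7,12.1,-1.8,14.4,0,0,0],
])

```text
clock: 13.45
tool_pos: [0.4658, -0.3092, 0.0073]
orientation: [-179.9, -0.0, -111.2]
force: [-0.0, -0.8, 0.6]
opening: 0.0698
```

Emit:
move_arm([
  [3,0,0,0,0,0,0],
  [3,0,0,0,0,0,0],
  [3,0,0,0,0,0,0],
  [3,0,0,0,0,0,0],
  [3,0,0,-2,0,0,0],
  [3,0,0,-6,0,0,0],
  [3,0,0,-11,0,0,0],
  [3,0,0,-14.4,0,0,0],
])

```text
clock: 14.45
tool_pos: [0.4652, -0.3091, 0.1523]
orientation: [-179.9, 0.0, -111.2]
force: [0.7, 0.1, -0.7]
opening: 0.0358
```

Run:
```python
from rel import *
o=sensors.get_obs();print(o['tool_pos'],o['orientation'],o['opening'],o['force'])
D=-.103
chain((cw(D-.004,.034,.15),PSI),(cw(D-.004,.034,.0375),PSI))
```

```text
[ 0.465 -0.309  0.152] [-179.887    0.    -111.248] 0.0357526471749901 [ 0.657  0.059 -0.703]
[-36.56, 10.329, 0.214, -0.002, -0.0, -0.262]
[-36.56, 10.351, 11.464, -0.002, -0.0, -0.262]
```

Emit:
move_arm([
  [3,-5,1.5,0.2,0,0,0],
  [3,-11,3,0.2,0,0,0],
  [3,-17,5,0.2,0,0,-0.1],
  [3,-23,6.5,0.2,0,0,-0.2],
  [3,-29,8,0.2,0,0,-0.26],
  [3,-34,9.5,0.2,0,0,-0.26],
  [3,-37.1,10.3,0.2,0,0,-0.26],
  [3,-37.1,10.3,0.2,0,0,-0.26],
])

```text
clock: 15.45
tool_pos: [0.5035, 0.0763, 0.1479]
orientation: [-180.0, 0.0, -96.2]
force: [-0.3, -0.1, -0.4]
opening: 0.0359
```

Run:
```python
from rel import *
from h import *
o=sensors.get_obs();print(o['tool_pos'],o['orientation'],o['opening'],o['force'])
D=-.103
chain((cw(D+.002,.034,.0375),PSI))
s=snap('side','s6.png')
cv2.imwrite('pics/s6c.png',cv2.resize(s['frame'][120:320,200:440,::-1],(720,600)))
```

```text
[0.503 0.076 0.148] [-179.996    0.006  -96.187] 0.03585767598917912 [-0.346 -0.078 -0.445]
[0.141, 0.123, 11.041, -0.0, 0.0, 0.001]
```

View pics/s6c.png

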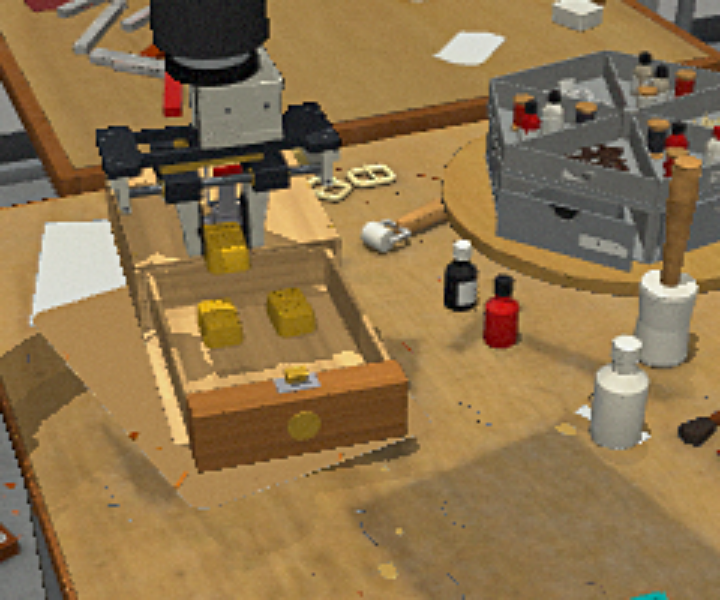

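Run:
```python
from rel import *
from h import *
s=load('s6.png')
im=cv2.resize(np.ascontiguousarray(s['frame'][190:290,245:345,::-1]),(600,600),interpolation=2)
D=-.103
for x,y in((.058,.034),(.058,-.036),(.0,.034)):
    w=cw(D+x,y,0); P=boxpts(w[0],w[1],q[2],.055,.038,.022,.029)
    cv2.polylines(im,[cv2.convexHull(((proj(s,P)-[245,190]+.5)*6).astype(np.int32))],True,(0,0,255),1)
cv2.imwrite('pics/s6d.png',im)
```

```text
(no output)
```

View pics/s6d.png

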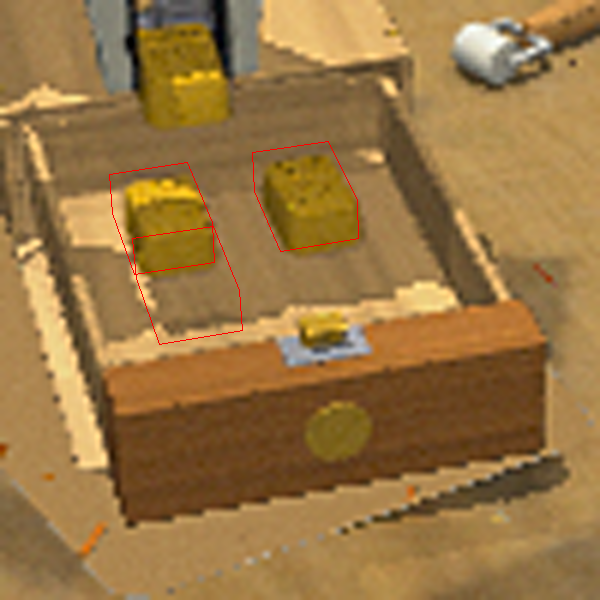

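Emit:
move_arm([
  [3,0.3,0.1,2,0,0,0],
  [3,0.3,0.1,5,0,0,0],
  [3,0.3,0.1,8,0,0,0],
  [3,0.3,0.1,10,0,0,0],
  [3,0.3,0.1,11,0,0,0],
  [3,0.3,0.1,11,0,0,0],
  [4.6,0.3,0.1,11,0,0,0],
  [4.6,0.3,0.1,11,0,0,0],
])

```text
clock: 16.5
tool_pos: [0.5026, 0.0715, 0.0389]
orientation: [-179.9, 0.0, -96.4]
force: [0.5, -0.1, -0.0]
opening: 0.0451
```

Emit:
move_arm([
  [4.6,0,0,-3,0,0,0],
  [4.6,0,0,-8,0,0,0],
  [5,2,0,-11.2,0,0,0],
  [7,8,-1,-11.2,0,0,0],
  [7,14,-2,-11.2,0,0,-0.1],
  [7,20,-3,-11.2,0,0,-0.2],
  [7,26,-4,-11.2,0,0,-0.3],
  [7,30,-5,-11.2,0,0,-0.4],
])

```text
clock: 17.5
tool_pos: [0.5183, -0.2348, 0.1508]
orientation: [-179.9, -0.0, -73.3]
force: [-0.0, 0.9, -0.2]
opening: 0.0701
```

Run:
```python
from rel import *
from h import *
o=sensors.get_obs();print(o['tool_pos'],o['orientation'],o['opening'],o['force'])
s=snap('side','s7.png')
cv2.imwrite('pics/s7c.png',cv2.resize(s['frame'][120:400,220:500,::-1],(600,600)))
chain(([.5758,-.315,.0055],-68))
```

```text
[ 0.518 -0.235  0.151] [-179.938   -0.031  -73.321] 0.07013684391603993 [-0.047  0.883 -0.244]
[9.015, -3.174, 14.52, -0.0, -0.002, -0.088]
```

View pics/s7c.png

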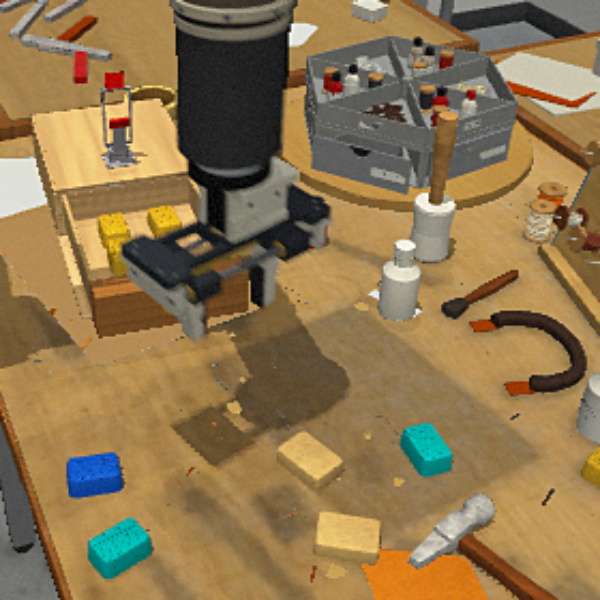

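Emit:
move_arm([
  [7.5,4.5,-1.6,0,0,0,-0.09],
  [7.5,9.4,-3.2,0,0,0,-0.09],
  [7.5,9.4,-3.2,3,0,0,-0.09],
  [7.5,9.4,-3.2,8,0,0,-0.09],
  [7.5,9.4,-3.2,12,0,0,-0.09],
  [7.5,9.4,-3.2,13.8,0,0,-0.09],
  [7.5,9.4,-3.2,13.8,0,0,-0.09],
  [7.5,9.4,-3.2,13.8,0,0,-0.09],
])

```text
clock: 18.55
tool_pos: [0.5773, -0.3137, 0.0139]
orientation: [-179.9, -0.1, -68.3]
force: [0.1, 0.0, -0.7]
opening: 0.0754
```

Run:
```python
from rel import *
from h import *
o=sensors.get_obs();print(o['tool_pos'],o['orientation'],o['opening'],o['force'])
chain(([.5758,-.315,.0055],-68))
s=snap('side','s8.png')
cv2.imwrite('pics/s8c.png',cv2.resize(s['frame'][260:400,280:480,::-1],(800,560)))
```

```text
[ 0.577 -0.314  0.014] [-179.883   -0.104  -68.252] 0.07542075980434756 [ 0.057  0.033 -0.651]
[0.067, 0.188, 0.843, -0.002, -0.002, -0.004]
```

View pics/s8c.png

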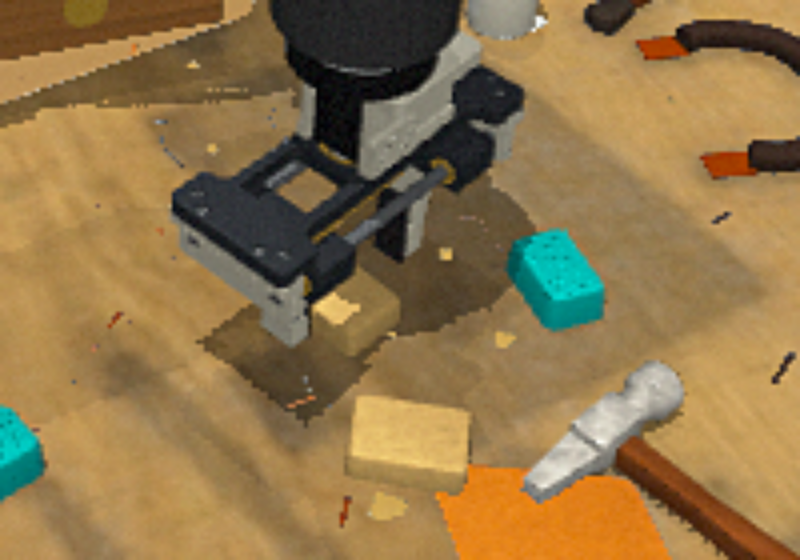

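Emit:
move_arm([
  [7.5,0.3,0.1,0.85,0,0,0],
  [7.5,0.3,0.1,0.85,0,0,0],
  [3,0.3,0.1,0.85,0,0,0],
  [3,0.3,0.1,0.85,0,0,0],
  [3,0.3,0.1,0.85,0,0,0],
  [3,0.3,0.1,0.85,0,0,0],
  [3,0.3,0.1,0.85,0,0,0],
  [3,0.3,0.1,0.85,0,0,0],
])

```text
clock: 19.6
tool_pos: [0.5761, -0.3165, 0.0035]
orientation: [180.0, 0.0, -68.3]
force: [0.2, 1.4, 0.7]
opening: 0.0421
```

Emit:
move_arm([
  [3,0,0,-3,0,0,0],
  [3,0,0,-8,0,0,0],
  [3,0,0,-13,0,0,0],
  [3,0,0,-14.5,0,0,0],
  [3,0,0,-14.5,0,0,0],
  [3,0,0,-14.5,0,0,0],
  [3,0,0,-14.5,0,0,0],
  [3,0,0,-14.5,0,0,0],
])

```text
clock: 20.6
tool_pos: [0.5757, -0.3164, 0.1473]
orientation: [179.9, 0.1, -68.3]
force: [-0.8, -0.7, -1.0]
opening: 0.0418
```

Run:
```python
from rel import *
o=sensors.get_obs();print(o['tool_pos'],o['orientation'],o['opening'],o['force'])
D=-.103
chain((cw(D-.004,-.037,.15),PSI))
```

```text
[ 0.576 -0.316  0.147] [179.91    0.064 -68.288] 0.04175382908413253 [-0.78  -0.651 -0.989]
[-35.23, -13.638, -0.254, 0.002, 0.001, 0.488]
```

Emit:
move_arm([
  [3,-5,-2,-0.3,0,0,0],
  [3,-11,-4,-0.3,0,0,0.1],
  [3,-17,-6.5,-0.3,0,0,0.2],
  [3,-23,-9,-0.3,0,0,0.3],
  [3,-29,-11,-0.3,0,0,0.4],
  [3,-33,-12.8,-0.3,0,0,0.49],
  [3,-35.1,-13.6,-0.3,0,0,0.49],
  [3,-35.1,-13.6,-0.3,0,0,0.49],
])

```text
clock: 21.6
tool_pos: [0.5725, 0.0615, 0.1512]
orientation: [180.0, -0.0, -96.2]
force: [-0.6, -0.3, 0.4]
opening: 0.042
```

Run:
```python
from rel import *
from h import *
o=sensors.get_obs();print(o['tool_pos'],o['orientation'],o['opening'],o['force'])
D=-.103
chain((cw(D-.006,-.037,.0345),PSI))
s=snap('side','s9.png')
cv2.imwrite('pics/s9c.png',cv2.resize(s['frame'][120:320,200:440,::-1],(720,600)))
```

```text
[0.572 0.062 0.151] [179.977  -0.013 -96.203] 0.04195835465550201 [-0.561 -0.325  0.441]
[0.222, 0.036, 11.666, 0.0, -0.0, 0.0]
```

View pics/s9c.png

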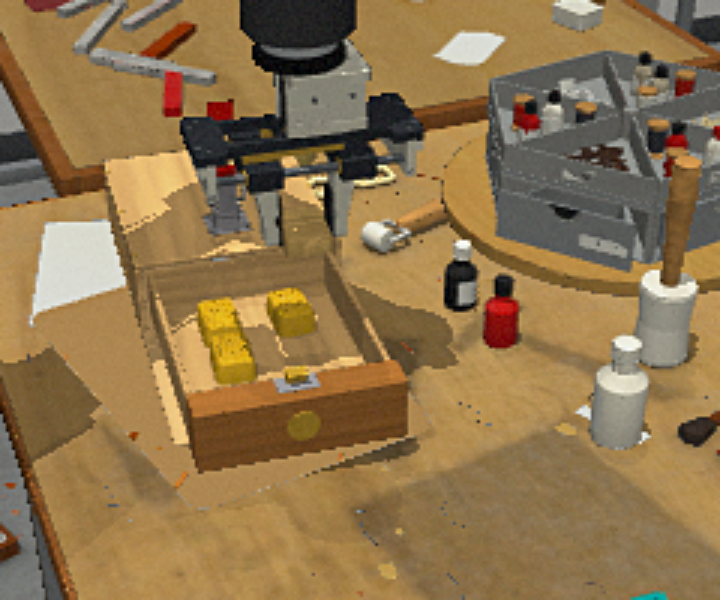

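Emit:
move_arm([
  [3,0.2,0,2,0,0,0],
  [3,0.2,0,5,0,0,0],
  [3,0.2,0,8,0,0,0],
  [3,0.2,0,10.5,0,0,0],
  [3,0.2,0,11.6,0,0,0],
  [3,0.2,0,11.6,0,0,0],
  [5.1,0.2,0,11.6,0,0,0],
  [5.1,0.2,0,11.6,0,0,0],
])

```text
clock: 22.65
tool_pos: [0.5731, 0.0581, 0.0366]
orientation: [-179.9, 0.0, -96.4]
force: [0.9, -0.2, 0.0]
opening: 0.0503
```

Emit:
move_arm([
  [5.1,0,0,-3,0,0,0],
  [5.1,0,0,-8,0,0,0],
  [5.3,2,0,-11.2,0,0,0],
  [7,8,0,-11.2,0,0,-0.1],
  [7.5,14,0,-11.2,0,0,-0.2],
  [7.5,20,0,-11.2,0,0,-0.4],
  [7.5,26,0,-11.2,0,0,-0.6],
  [7.5,32,0,-11.2,0,0,-0.8],
])

```text
clock: 23.65
tool_pos: [0.5384, -0.2516, 0.1486]
orientation: [-179.9, -0.1, -55.0]
force: [0.5, 0.1, 1.1]
opening: 0.0747
```

Run:
```python
from rel import *
from h import *
o=sensors.get_obs();print(o['tool_pos'],o['orientation'],o['opening'],o['force'])
s=snap('side','s10.png')
cv2.imwrite('pics/s10c.png',cv2.resize(s['frame'][120:400,220:500,::-1],(600,600)))
chain(([.5643,-.416,.0045],-33.7))
```

```text
[ 0.538 -0.252  0.149] [-179.923   -0.077  -54.963] 0.07468322741146591 [0.539 0.054 1.103]
[14.484, 7.107, 14.412, 0.001, -0.002, -0.358]
```

View pics/s10c.png

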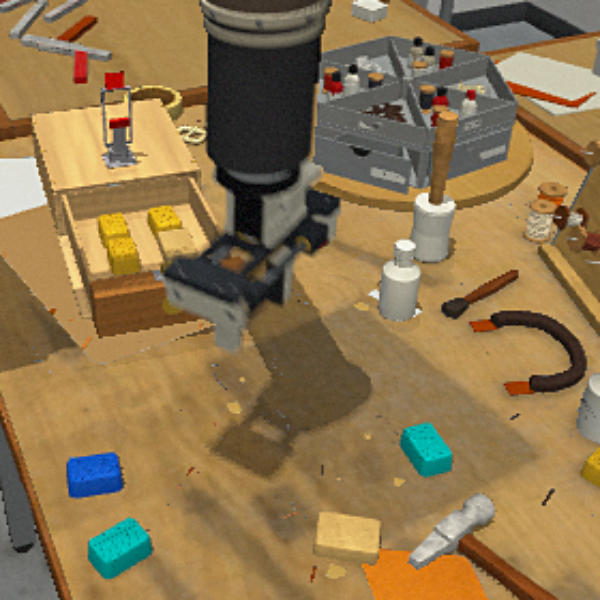

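Emit:
move_arm([
  [7.5,5,2.5,0,0,0,-0.1],
  [7.5,10,5,0,0,0,-0.25],
  [7.5,14.6,7.1,0,0,0,-0.36],
  [7.5,14.6,7.1,4,0,0,-0.36],
  [7.5,14.6,7.1,9,0,0,-0.36],
  [7.5,14.6,7.1,12.5,0,0,-0.36],
  [7.5,14.6,7.1,13.5,0,0,-0.36],
  [7.5,14.6,7.1,13.5,0,0,-0.36],
])

```text
clock: 24.7
tool_pos: [0.5635, -0.4104, 0.0131]
orientation: [180.0, -0.0, -34.7]
force: [0.2, -0.4, 0.5]
opening: 0.0747
```

Run:
```python
from rel import *
from h import *
o=sensors.get_obs();print(o['tool_pos'],o['orientation'],o['opening'],o['force'])
chain(([.5643,-.416,.0045],-33.7))
s=snap('side','s11.png')
cv2.imwrite('pics/s11c.png',cv2.resize(s['frame'][260:400,280:480,::-1],(800,560)))
```

```text
[ 0.563 -0.41   0.013] [179.986  -0.016 -34.67 ] 0.07473925940602297 [ 0.247 -0.356  0.513]
[0.384, 0.412, 0.861, 0.0, -0.0, -0.017]
```

View pics/s11c.png

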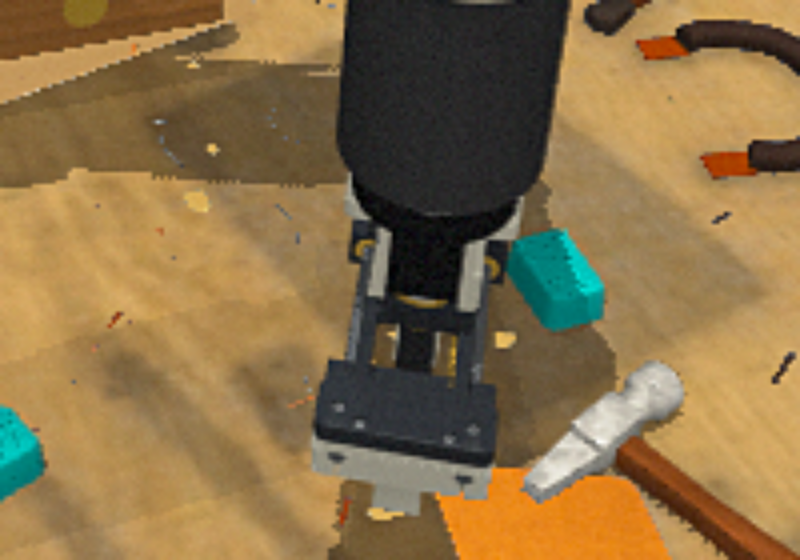

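Emit:
move_arm([
  [7.5,0.4,0.4,0.85,0,0,0],
  [7.5,0.4,0.4,0.85,0,0,0],
  [3,0.4,0.4,0.85,0,0,0],
  [3,0.4,0.4,0.85,0,0,0],
  [3,0.4,0.4,0.85,0,0,0],
  [3,0.4,0.4,0.85,0,0,0],
  [3,0.4,0.4,0.85,0,0,0],
  [3,0.4,0.4,0.85,0,0,0],
])

```text
clock: 25.75
tool_pos: [0.5641, -0.4159, 0.0041]
orientation: [-180.0, -0.0, -34.7]
force: [-1.0, 0.0, 1.2]
opening: 0.0417
```

Emit:
move_arm([
  [3,0,0,-3,0,0,0],
  [3,0,0,-8,0,0,0],
  [3,0,0,-13,0,0,0],
  [3,0,0,-14.5,0,0,0],
  [3,0,0,-14.5,0,0,0],
  [3,0,0,-14.5,0,0,0],
  [3,0,0,-14.5,0,0,0],
  [3,0,0,-14.5,0,0,0],
])

```text
clock: 26.75
tool_pos: [0.5637, -0.4157, 0.1477]
orientation: [180.0, 0.1, -34.7]
force: [-0.1, 0.0, -0.4]
opening: 0.0417
```

Run:
```python
from rel import *
o=sensors.get_obs();print(o['tool_pos'],o['orientation'],o['opening'],o['force'])
D=-.103
chain((cw(D-.069,-.030,.15),PSI))
```

```text
[ 0.564 -0.416  0.148] [179.975   0.106 -34.697] 0.04166104081662392 [-0.11   0.029 -0.357]
[-23.987, -33.653, -0.195, 0.001, 0.001, 1.074]
```

Emit:
move_arm([
  [3,-3,-4,-0.3,0,0,0.1],
  [3,-6,-8.5,-0.3,0,0,0.25],
  [3,-9.5,-13,-0.3,0,0,0.4],
  [3,-13,-18,-0.3,0,0,0.55],
  [3,-16.5,-23,-0.3,0,0,0.75],
  [3,-20,-28,-0.3,0,0,0.9],
  [3,-23.9,-33.6,-0.3,0,0,1.07],
  [3,-23.9,-33.6,-0.3,0,0,1.07],
])

```text
clock: 27.75
tool_pos: [0.5588, -0.0006, 0.152]
orientation: [-180.0, 0.0, -96.0]
force: [-0.2, 0.7, -0.6]
opening: 0.0419
```

Run:
```python
from rel import *
from h import *
o=sensors.get_obs();print(o['tool_pos'],o['orientation'],o['opening'],o['force'])
D=-.103
chain((cw(D-.069,-.03,.0345),PSI))
s=snap('side','s12.png')
cv2.imwrite('pics/s12c.png',cv2.resize(s['frame'][120:320,200:440,::-1],(720,600)))
```

```text
[ 0.559 -0.001  0.152] [-179.992    0.01   -95.999] 0.04185743002592814 [-0.223  0.683 -0.552]
[0.199, 0.053, 11.745, -0.0, 0.0, 0.004]
```

View pics/s12c.png

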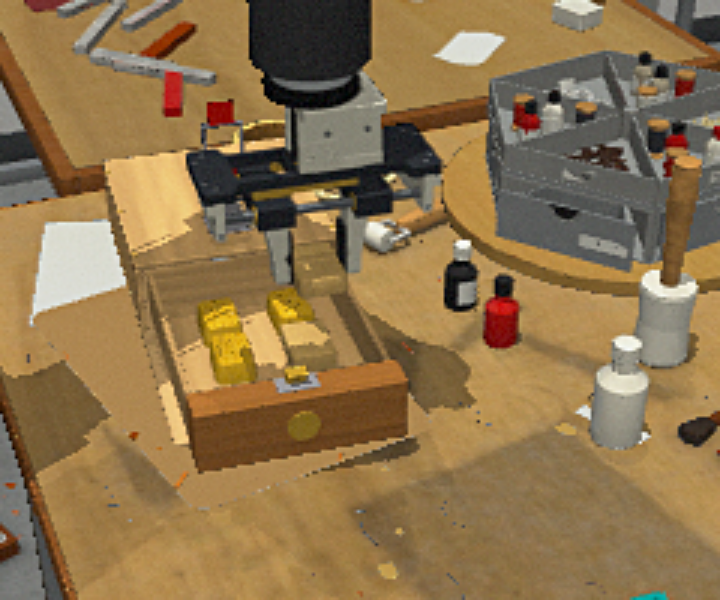

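Run:
```python
from rel import *
from h import *
s=load('s12.png')
im=cv2.resize(np.ascontiguousarray(s['frame'][190:290,245:345,::-1]),(800,800),interpolation=2)[:600]
D=-.103
for x,y,d in((-.006,-.036,(.06,.042,.018)),(-.069,-.03,(.06,.042,.018)),(.054,.034,(.055,.038,.022)),(-.004,.034,(.055,.038,.022)),(.054,-.036,(.055,.038,.022))):
    w=cw(D+x,y,0); P=boxpts(w[0],w[1],q[2],*d,.029)
    cv2.polylines(im,[cv2.convexHull(((proj(s,P)-[245,190]+.5)*8).astype(np.int32))],True,(0,0,255),1)
cv2.imwrite('pics/s12d.png',im)
```

```text
(no output)
```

View pics/s12d.png

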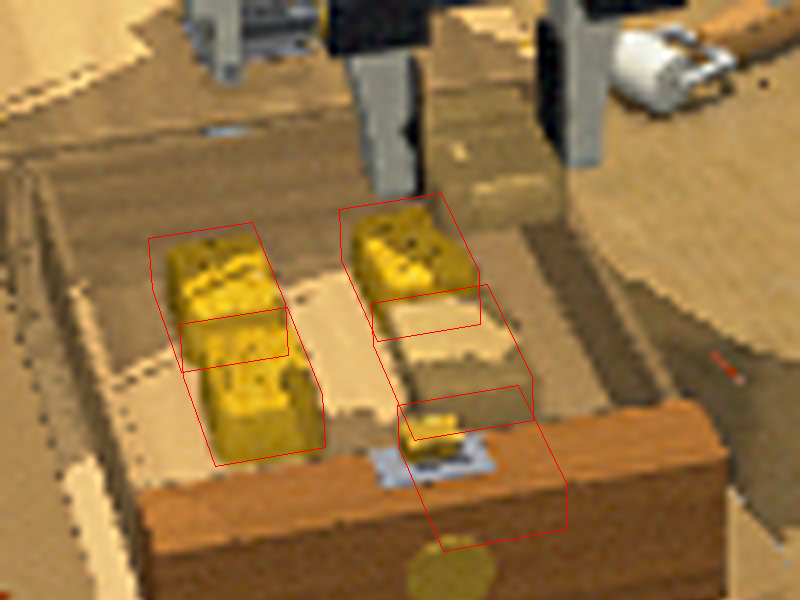

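Emit:
move_arm([
  [3,0.3,0,2,0,0,0],
  [3,0.3,0,5,0,0,0],
  [3,0.3,0,8,0,0,0],
  [3,0.3,0,10.5,0,0,0],
  [3,0.3,0,11.6,0,0,0],
  [3,0.3,0,11.6,0,0,0],
  [3,0.3,0,11.6,0,0,0],
  [5.1,0.3,0,11.6,0,0,0],
])

```text
clock: 28.8
tool_pos: [0.5592, -0.0064, 0.0371]
orientation: [-179.9, 0.0, -96.0]
force: [0.8, -0.3, 0.5]
opening: 0.0468
```

Emit:
move_arm([
  [5.1,0,0,0,0,0,0],
  [5.1,0,0,0,0,0,0],
  [5.1,0,0,-3,0,0,0],
  [5.1,0,0,-8,0,0,0],
  [5.1,0,0,-13,0,0,0],
  [5,3,0,-17,0,0,0],
  [3,8,0,-17,0,0,0],
  [0,13,0,-17,0,0,0],
])

```text
clock: 29.8
tool_pos: [0.5449, -0.1368, 0.207]
orientation: [-179.9, 0.0, -95.9]
force: [1.6, -0.1, -0.4]
opening: 0.0356
```

Run:
```python
from rel import *
from h import *
o=sensors.get_obs();print(o['tool_pos'],o['orientation'],o['opening'],o['force'])
s=snap('side','s13.png')
cv2.imwrite('pics/s13c.png',cv2.resize(s['frame'][120:420,200:560,::-1],(720,600)))
cv2.imwrite('pics/s13d.png',cv2.resize(s['frame'][190:290,245:345,::-1],(600,600),interpolation=2))
```

```text
[ 0.545 -0.137  0.207] [-179.892    0.027  -95.933] 0.03556894400072372 [ 1.611 -0.098 -0.406]
```

View pics/s13c.png

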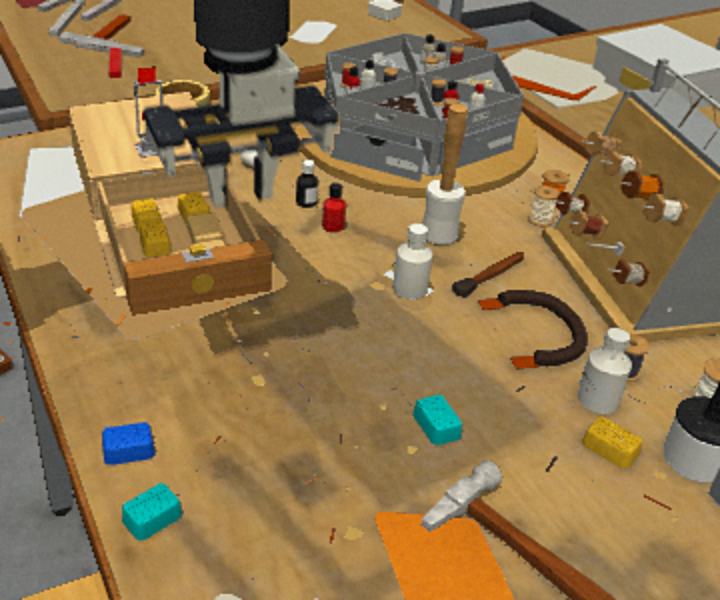

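View pics/s13d.png

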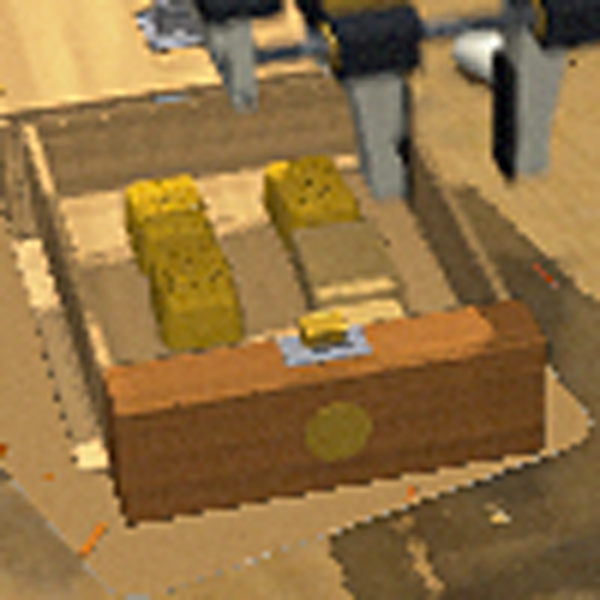

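```bash
cat >> rel.py <<'E'
C=np.array([np.cos(q[2]),np.sin(q[2]),0]);CY=np.array([-np.sin(q[2]),np.cos(q[2]),0]);U=np.array([0,0,1.])
def tilt(th,sgn=-1):
    th=np.radians(th);y=np.cos(th)*C+np.sin(th)*U;z=np.sin(th)*C-np.cos(th)*U
    return Ro.from_matrix(np.c_[sgn*CY,sgn*y,z])
E
python3 - <<'E'
from rel import *
o=sensors.get_obs();print(o['joint_pos'])
p=cw(-.247-.12,0,.16)
for s in(-1,1): print(s);chain((p,tilt(0.1,s)),(p,tilt(35,s)))
E
```

```text
[  5.457  10.74  -15.565   0.055 -63.697 -11.533]
-1
[5.556, 3.09, 4.658, 0.002, -0.002, -1.568]
[5.556, 3.09, 4.658, 0.48, -0.478, -1.514]
1
[5.556, 3.09, 4.658, -0.002, -0.002, 1.574]
[5.556, 3.09, 4.658, -0.479, -0.48, 1.52]
```

Emit:
move_arm([
  [0,2,1,0,0,0,-0.18],
  [0,4,2,0,0,0,-0.36],
  [0,5.6,3.1,0,0,0,-0.54],
  [0,5.6,3.1,0,0,0,-0.72],
  [0,5.6,3.1,0,0,0,-0.9],
  [0,5.6,3.1,0,0,0,-1.08],
  [0,5.6,3.1,0,0,0,-1.26],
  [0,5.6,3.1,0,0,0,-1.44],
])

```text
clock: 30.85
tool_pos: [0.5081, -0.1883, 0.2061]
orientation: [-180.0, 0.0, -13.2]
force: [-0.3, -0.6, 0.2]
opening: -0.0
```

Run:
```python
from rel import *
o=sensors.get_obs();print(o['joint_pos'],o['tool_pos'],o['opening'])
p=cw(-.247-.12,0,.2)
chain((p,tilt(0.1)),(p,tilt(20)),(p,tilt(35)))
```

```text
[  0.397   8.895 -17.908  -0.003 -63.198  76.448] [ 0.508 -0.188  0.206] -1.6571000152826917e-07
[0.007, 0.495, 0.606, 0.002, -0.0, -0.121]
[0.007, 0.495, 0.606, 0.349, -0.021, -0.12]
[0.007, 0.495, 0.606, 0.61, -0.037, -0.117]
```

Emit:
move_arm([
  [0,0,0.5,0,0.1,0,-0.1],
  [0,0,0.5,0,0.2,-0.01,-0.12],
  [0,0,0.5,0,0.3,-0.02,-0.12],
  [0,0,0.5,0,0.4,-0.02,-0.12],
  [0,0,0.5,0,0.5,-0.03,-0.12],
  [0,0,0.5,0,0.61,-0.04,-0.12],
  [0,0,0.5,0,0.61,-0.04,-0.12],
  [0,0,0.5,0,0.61,-0.04,-0.12],
])

```text
clock: 31.85
tool_pos: [0.507, -0.1934, 0.206]
orientation: [-145.1, 0.1, -6.4]
force: [-0.6, 0.2, 0.5]
opening: 0.0002
```

Run:
```python
from rel import *
from h import *
o=sensors.get_obs();print(o['joint_pos'],o['tool_pos'],wc(o['tool_pos']))
chain((cw(-.247-.06,0,.12),tilt(35)),(cw(-.247-.06,0,.046),tilt(35)))
s=snap('side','s14.png')
cv2.imwrite('pics/s14c.png',cv2.resize(s['frame'][120:320,200:440,::-1],(720,600)))
```

```text
[-25.44   20.107   1.323 -32.844 -85.089 115.985] [ 0.507 -0.193  0.206] [-0.367 -0.     0.206]
[0.001, -0.028, 10.501, 0.002, 0.0, -0.004]
[0.017, 4.207, 16.57, 0.002, 0.0, -0.004]
```

View pics/s14c.png

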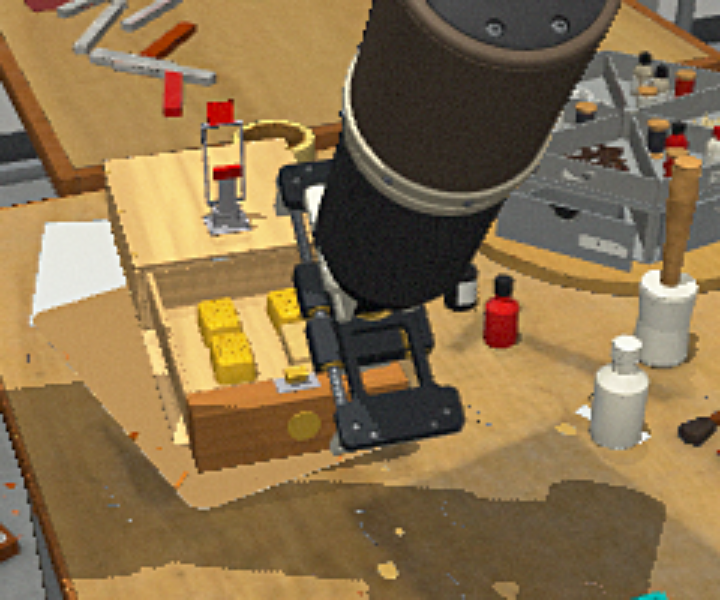

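Emit:
move_arm([
  [0,0,0,3,0,0,0],
  [0,0,0,6,0,0,0],
  [0,0,0,9,0,0,0],
  [0,0,0.5,10.5,0,0,0],
  [0,0,2,13,0,0,0],
  [0,0,3.5,15,0,0,0],
  [0,0,4.2,16.5,0,0,0],
  [0,0,4.2,16.5,0,0,0],
])

```text
clock: 32.9
tool_pos: [0.5128, -0.133, 0.0456]
orientation: [-145.0, 0.3, -6.4]
force: [-0.2, -0.5, 0.7]
opening: 0.0005
```

Run:
```python
from rel import *
from h import *
o=sensors.get_obs();print(o['joint_pos'],wc(o['tool_pos']),o['orientation'],o['force'])
chain((cw(-.247-.02,0,.046),tilt(35)),(cw(-.034-.017,0,.046),tilt(35)))
s=snap('side','s15.png')
cv2.imwrite('pics/s15c.png',cv2.resize(s['frame'][120:320,200:440,::-1],(720,600)))
```

```text
[-20.685  28.204  -9.315 -36.964 -67.467 123.392] [-0.307  0.001  0.046] [-144.96     0.253   -6.364] [-0.223 -0.505  0.725]
[0.068, -3.267, 2.245, -0.001, 0.002, -0.004]
[0.017, -20.952, 14.647, -0.001, 0.002, -0.004]
```

View pics/s15c.png

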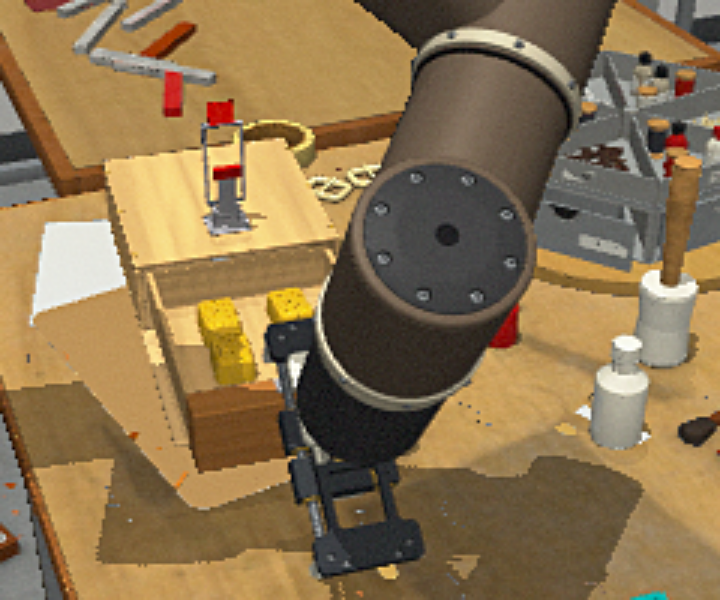

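Emit:
move_arm([
  [0,0.1,-1.2,0.9,0,0,0],
  [0,0.1,-2.5,1.7,0,0,0],
  [0,0.1,-3.3,2.25,0,0,0],
  [0,0.1,-3.7,2.55,0,0,0],
  [0,0.1,-4.1,2.85,0,0,0],
  [0,0.1,-4.5,3.1,0,0,0],
  [0,0.1,-4.9,3.4,0,0,0],
  [0,0.1,-5.3,3.7,0,0,0],
])

```text
clock: 33.95
tool_pos: [0.522, -0.0702, 0.0471]
orientation: [-145.1, 0.1, -6.4]
force: [-0.1, -5.1, 4.2]
opening: 0.0006
```

Run:
```python
from rel import *
from h import *
o=sensors.get_obs();print(o['joint_pos'],wc(o['tool_pos']),o['orientation'],o['force'])
chain((cw(-.034-.017,0,.046),tilt(35)))
s=snap('side','s16.png')
cv2.imwrite('pics/s16c.png',cv2.resize(s['frame'][120:320,200:440,::-1],(720,600)))
```

```text
[-14.771  26.139 -12.062 -39.107 -63.838 119.913] [-0.243 -0.002  0.047] [-145.084    0.051   -6.382] [-0.11  -5.124  4.232]
[-0.206, -15.698, 11.094, 0.001, -0.001, -0.003]
```

View pics/s16c.png

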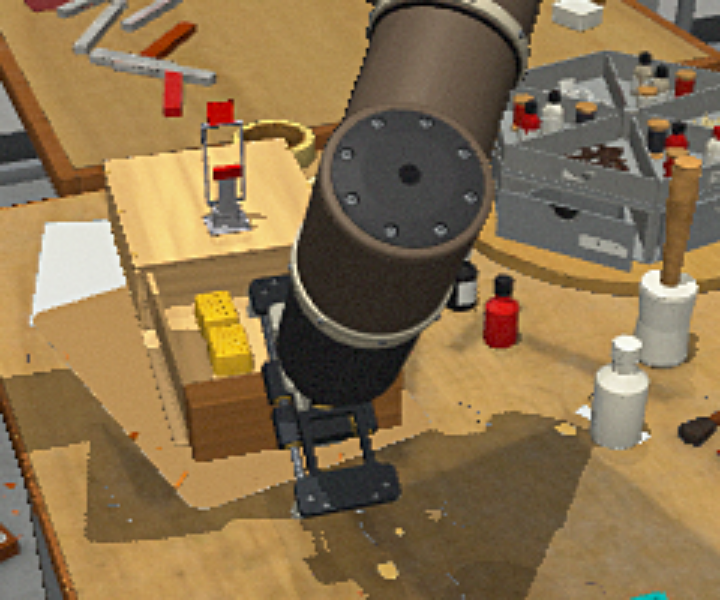

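Emit:
move_arm([
  [0,-0.2,-1,0.7,0,0,0],
  [0,-0.2,-2,1.4,0,0,0],
  [0,-0.2,-3,2.1,0,0,0],
  [0,-0.2,-4,2.8,0,0,0],
  [0,-0.2,-5,3.5,0,0,0],
  [0,-0.2,-6,4.25,0,0,0],
  [0,-0.2,-7,5,0,0,0],
  [0,-0.2,-8,5.65,0,0,0],
])

```text
clock: 35.0
tool_pos: [0.5308, 0.0277, 0.0465]
orientation: [-145.1, 0.1, -6.4]
force: [-0.7, -5.2, 0.9]
opening: 0.0002
```

Run:
```python
from rel import *
from h import *
o=sensors.get_obs();print(o['joint_pos'],wc(o['tool_pos']),o['orientation'],o['force'])
chain((cw(-.034-.010,0,.046),tilt(35)))
s=snap('side','s17.png')
cv2.imwrite('pics/s17c.png',cv2.resize(s['frame'][120:320,200:440,::-1],(720,600)))
```

```text
[ -5.073  23.856 -15.24  -42.318 -58.236 114.011] [-0.145  0.     0.046] [-145.073    0.07    -6.384] [-0.746 -5.214  0.902]
[0.012, -8.244, 5.815, 0.001, -0.001, -0.003]
```

View pics/s17c.png

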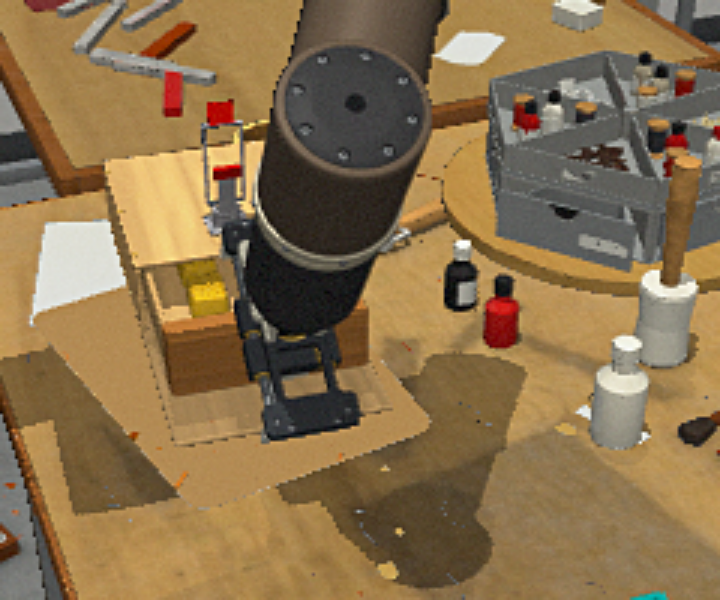

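Emit:
move_arm([
  [0,0,-0.8,0.55,0,0,0],
  [0,0,-1.6,1.1,0,0,0],
  [0,0,-2.4,1.7,0,0,0],
  [0,0,-3.2,2.25,0,0,0],
  [0,0,-4,2.8,0,0,0],
  [0,0,-4.8,3.4,0,0,0],
  [0,0,-5.4,3.8,0,0,0],
  [0,0,-5.8,4.1,0,0,0],
])

```text
clock: 36.05
tool_pos: [0.5385, 0.0988, 0.0463]
orientation: [-145.0, 0.1, -6.4]
force: [-0.0, -5.5, 4.5]
opening: 0.0003
```

Run:
```python
from rel import *
from h import *
o=sensors.get_obs();print(o['joint_pos'],wc(o['tool_pos']),o['orientation'],o['force'])
chain((cw(-.034-.010,0,.046),tilt(35)))
s=snap('side','s18.png')
cv2.imwrite('pics/s18c.png',cv2.resize(s['frame'][120:270,200:380,::-1],(720,600)))
```

```text
[  2.308  22.985 -16.176 -44.272 -54.307 109.087] [-0.073  0.     0.046] [-145.019    0.09    -6.362] [-0.002 -5.483  4.526]
[0.037, -2.396, 1.714, 0.0, -0.0, -0.003]
```

View pics/s18c.png

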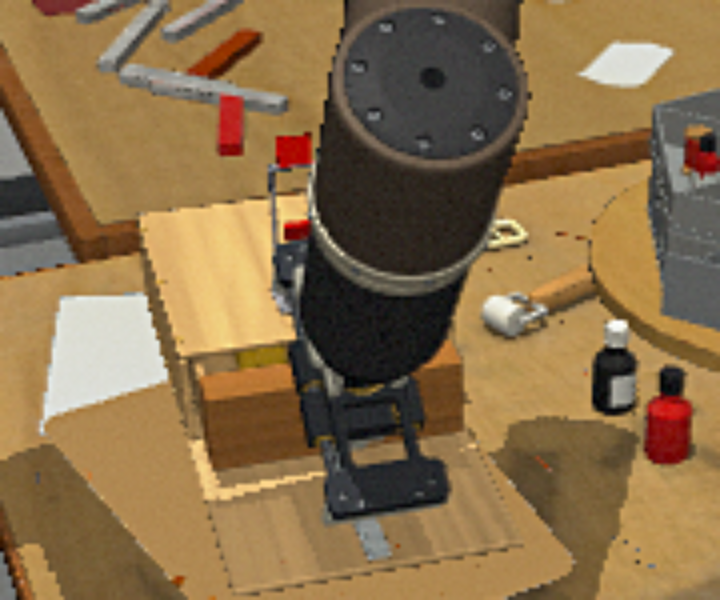

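Emit:
move_arm([
  [0,0,-0.3,0.2,0,0,0],
  [0,0,-0.6,0.4,0,0,0],
  [0,0,-0.8,0.6,0,0,0],
  [0,0,-1,0.7,0,0,0],
  [0,0,-1.2,0.85,0,0,0],
  [0,0,-1.4,1,0,0,0],
  [0,0,-1.55,1.1,0,0,0],
  [0,0,-1.64,1.15,0,0,0],
])

```text
clock: 37.1
tool_pos: [0.5404, 0.1188, 0.046]
orientation: [-145.0, 0.1, -6.4]
force: [0.3, -4.4, 2.0]
opening: 0.0003
```

Run:
```python
from rel import *
from h import *
o=sensors.get_obs();print(wc(o['tool_pos']),o['orientation'],o['force'])
s=snap('side','s19.png')
cv2.imwrite('pics/s19c.png',cv2.resize(s['frame'][150:270,220:364,::-1],(720,600),interpolation=2))
```

```text
[-0.053  0.001  0.046] [-145.015    0.132   -6.36 ] [ 0.321 -4.402  1.967]
```

View pics/s19c.png

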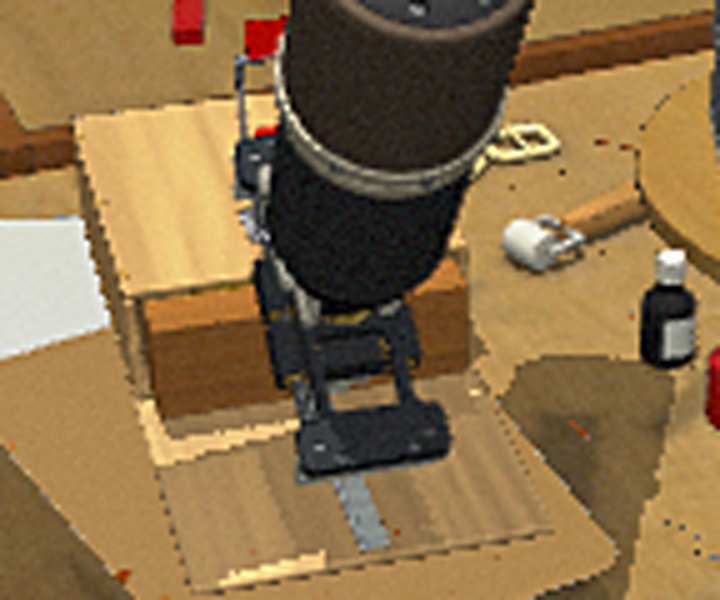

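Emit:
move_arm([
  [0,0,-0.12,0.08,0,0,0],
  [0,0,-0.25,0.17,0,0,0],
  [0,0,-0.35,0.25,0,0,0],
  [0,0,-0.45,0.32,0,0,0],
  [0,0,-0.55,0.4,0,0,0],
  [0,0,-0.6,0.43,0,0,0],
  [0,0,-0.65,0.46,0,0,0],
  [0,0,-0.7,0.49,0,0,0],
])

```text
clock: 38.15
tool_pos: [0.5413, 0.1273, 0.046]
orientation: [-145.0, 0.1, -6.4]
force: [0.3, -5.8, 1.5]
opening: 0.0006
```

Run:
```python
from rel import *
from h import *
o=sensors.get_obs();print(wc(o['tool_pos']),o['orientation'],o['force'])
s=snap('side','s20.png')
cv2.imwrite('pics/s20c.png',cv2.resize(s['frame'][190:240,235:335,::-1],(800,400),interpolation=2))
```

```text
[-0.045  0.001  0.046] [-145.008    0.135   -6.363] [ 0.345 -5.809  1.48 ]
```

View pics/s20c.png

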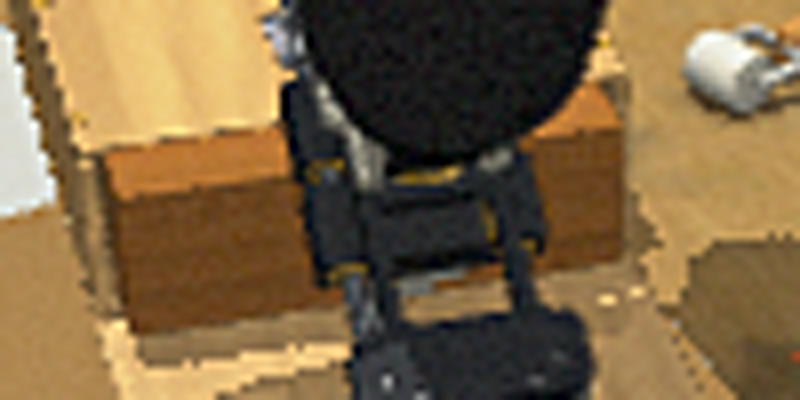

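Close to home; continue in millimetres until the force rises at the stop.

Emit:
move_arm([
  [0,0,-0.06,0.04,0,0,0],
  [0,0,-0.12,0.08,0,0,0],
  [0,0,-0.18,0.12,0,0,0],
  [0,0,-0.24,0.17,0,0,0],
  [0,0,-0.3,0.21,0,0,0],
  [0,0,-0.36,0.25,0,0,0],
  [0,0,-0.41,0.29,0,0,0],
  [0,0,-0.41,0.29,0,0,0],
])

```text
clock: 39.2
tool_pos: [0.5426, 0.1284, 0.046]
orientation: [-145.3, -0.0, -6.4]
force: [-2.9, -22.6, 6.7]
opening: 0.0005
```

Run:
```python
from rel import *
o=sensors.get_obs();print(wc(o['tool_pos']),o['orientation'],o['force'])
```

```text
[-0.044 -0.     0.046] [-145.282   -0.021   -6.355] [ -2.928 -22.646   6.701]
```

Emit:
move_arm([
  [0,0,0.4,-0.3,0,0,0],
  [0,0,1.5,-1.1,0,0,0],
  [0,0,3,-2.1,0,0,0],
  [0,0,5,-3.5,0,0,0],
  [0,0,6.5,-4.6,0,0,0],
  [0,0,6.5,-8,0,0,0],
  [0,0,6.5,-13,0,0,0],
  [0,0,6.5,-18,0,0,0],
])

```text
clock: 40.2
tool_pos: [0.5244, -0.0245, 0.1573]
orientation: [-145.0, 0.2, -6.4]
force: [0.6, -0.8, -0.5]
opening: 0.0006
```

Run:
```python
from rel import *
from h import *
o=sensors.get_obs();print(wc(o['tool_pos']),o['orientation'],o['force'])
t=snap('top','t21.png');s=snap('side','s21.png')
cv2.imwrite('pics/s21c.png',cv2.resize(s['frame'][140:260,220:364,::-1],(720,600),interpolation=2))
cv2.imwrite('pics/t21c.png',cv2.resize(t['frame'][200:320,130:290,::-1],(800,600),interpolation=2))
```

```text
[-0.198  0.001  0.157] [-144.994    0.165   -6.371] [ 0.566 -0.762 -0.539]
```

View pics/s21c.png

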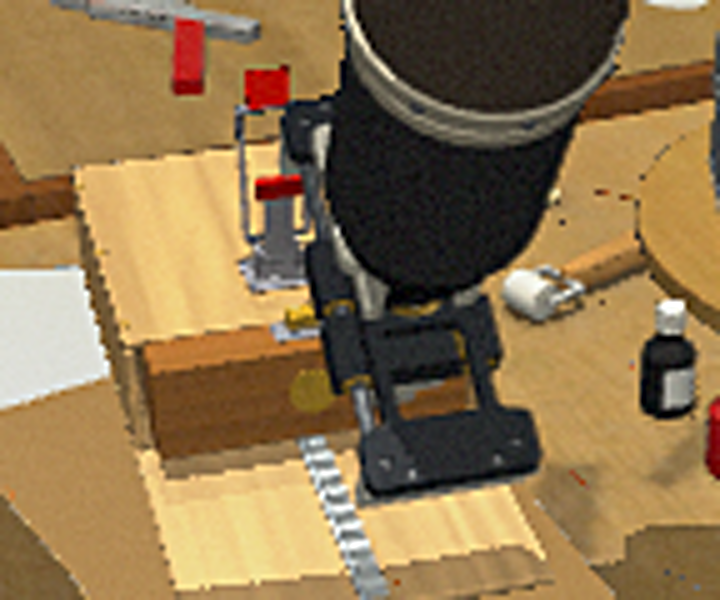

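View pics/t21c.png

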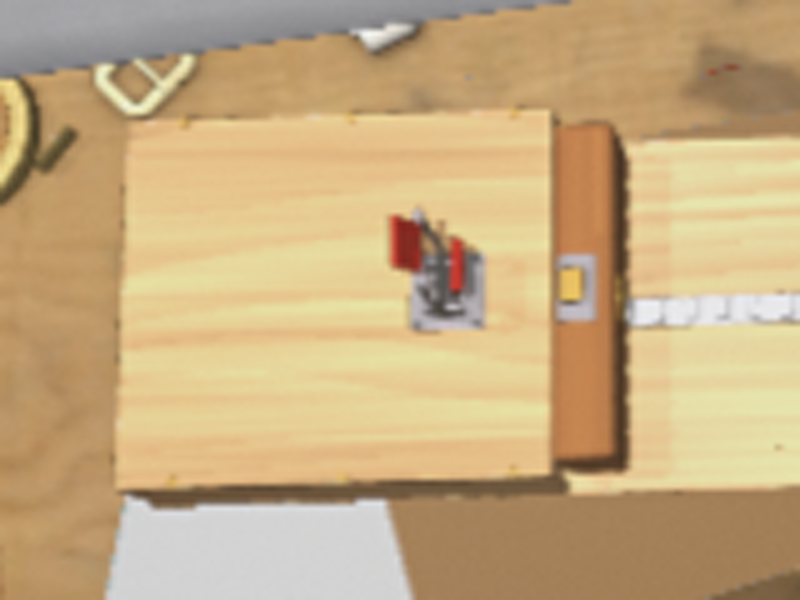

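Run:
```python
from rel import *
from h import *
from scipy.optimize import least_squares
t=load('top0.png');s=load('side0.png')
def tri(pt,ps):
    r=least_squares(lambda X:np.r_[proj(t,X)[0]-pt,proj(s,X)[0]-ps],[.55,.23,.15]);return wc(r.x),r.fun
a=lambda p,k,o:(np.array(p)+.5)/k-.5+o
print('tab',tri(a((440,225),20/3,[145,215]),a((388,100),8,[225,145])))
print('lever pad',tri(a((509,253),20/3,[145,215]),a((405,258),8,[225,145])))
t=load('t21.png');s=load('s21.png')
print('outer face corners px pred',proj(t,[cw(-.034,-.092,.084),cw(-.034,.092,.084)]), 'meas',a((615,122),5,[130,200]),a((617,458),5,[130,200]))
```

```text
tab (array([ 0.056, -0.001,  0.203]), array([ 0.004, -0.086, -0.094,  0.027]))
lever pad (array([ 0.04 , -0.001,  0.148]), array([ 0.001, -0.019, -0.02 ,  0.006]))
outer face corners px pred [[252.818 223.596]
 [253.075 290.767]] meas [252.6 224. ] [253.  291.2]
```

Run:
```python
from rel import *
o=sensors.get_obs();print(o['joint_pos'])
chain((cw(-.12,0,.30),tilt(.01)),(cw(-.12,0,.30),PSI))
```

```text
[ -9.786  16.159  -9.576 -37.241 -70.71  108.158]
[-0.122, -14.484, -6.888, -0.609, -0.007, -0.002]
[-0.122, -14.484, -6.888, -0.482, 0.472, 1.516]
```

Emit:
move_arm([
  [0,0,-3.5,-3,0,0,0],
  [0,0,-7,-5,-0.12,0,0],
  [0,0,-10.5,-6.9,-0.25,0,0],
  [0,0,-14.5,-6.9,-0.4,0,0],
  [0,0,-14.5,-6.9,-0.55,0,0],
  [0,0,-14.5,-6.9,-0.61,0,0],
  [0,0,-14.5,-6.9,-0.61,0,0],
  [0,0,-14.5,-6.9,-0.61,0,0],
])

```text
clock: 41.3
tool_pos: [0.5338, 0.0553, 0.2956]
orientation: [-179.9, 0.2, -6.4]
force: [0.1, -0.8, -0.5]
opening: 0.0002
```

Run:
```python
from rel import *
o=sensors.get_obs();print(o['joint_pos'],wc(o['tool_pos']),o['orientation'])
chain((cw(-.0,0,.32),PSI),(cw(.11,0,.32),PSI))
```

```text
[ 26.722   5.297 -10.166  -0.191 -74.618  56.958] [-0.117  0.     0.296] [-179.89     0.169   -6.371]
[0.005, -11.718, -2.42, 0.001, 0.004, 1.568]
[-0.022, -22.718, -2.399, 0.001, 0.004, 1.568]
```

Emit:
move_arm([
  [0,0,-1.5,-2.4,0,0,0.18],
  [0,0,-4,-2.4,0,0,0.36],
  [0,0,-7,-2.4,0,0,0.54],
  [0,0,-10,-2.4,0,0,0.72],
  [0,0,-13,-2.4,0,0,0.9],
  [0,0,-16,-2.4,0,0,1.08],
  [0,0,-19,-2.4,0,0,1.26],
  [0,0,-22.7,-2.4,0,0,1.44],
])

```text
clock: 42.3
tool_pos: [0.5598, 0.2806, 0.3204]
orientation: [179.9, 0.1, -89.3]
force: [-0.0, -0.5, -0.9]
opening: 0.0001
```

Run:
```python
from rel import *
o=sensors.get_obs();print(o['joint_pos'],wc(o['tool_pos']),o['orientation'])
chain((cw(.10,0,.32),PSI),(cw(.1,0,.19),PSI))
```

```text
[ 44.343  13.53    3.009  -0.188 -79.465 -43.653] [ 0.11  -0.001  0.32 ] [179.882   0.143 -89.345]
[0.948, 0.219, 0.037, 0.002, 0.002, 0.12]
[0.981, 0.192, 13.037, 0.002, 0.002, 0.12]
```

Emit:
move_arm([
  [0,0.2,0.2,0,0,0,0.12],
  [0,0.5,0.2,2,0,0,0.12],
  [0,0.5,0.2,5,0,0,0.12],
  [0,0.8,0.2,8,0,0,0.12],
  [0,1,0.2,11,0,0,0.12],
  [0,1,0.2,13,0,0,0.12],
  [0,1,0.2,13,0,0,0.12],
  [0,1,0.2,13,0,0,0.12],
])

```text
clock: 43.3
tool_pos: [0.558, 0.2708, 0.1912]
orientation: [179.9, 0.1, -95.8]
force: [0.5, -0.9, 0.3]
opening: 0.0004
```

Run:
```python
from rel import *
from h import *
o=sensors.get_obs();print(wc(o['tool_pos']),o['orientation'])
chain((cw(.068,0,.192),PSI),(cw(0,0,.166),PSI))
s=snap('side','s22.png')
cv2.imwrite('pics/s22c.png',cv2.resize(s['frame'][100:240,220:364,::-1],(617,600),interpolation=2))
```

```text
[ 0.1   -0.     0.191] [179.936   0.109 -95.801]
[3.169, 0.052, -0.085, 0.001, 0.002, 0.007]
[9.974, 0.101, 2.502, 0.001, 0.002, 0.007]
```

View pics/s22c.png

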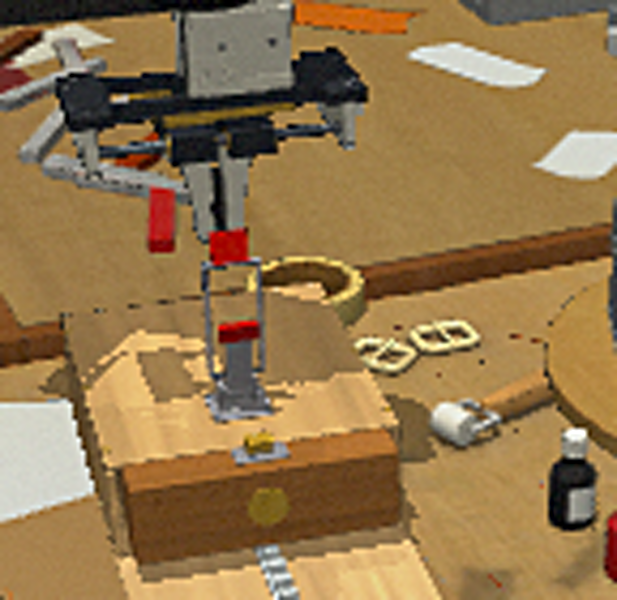

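Emit:
move_arm([
  [0,2,0.1,0,0,0,0],
  [0,3.5,0.1,0,0,0,0],
  [0,4.5,0.1,0,0,0,0],
  [0,5.5,0.1,0.2,0,0,0],
  [0,6.5,0.1,0.5,0,0,0],
  [0,7.5,0.1,0.9,0,0,0],
  [0,8.3,0.1,1.3,0,0,0],
  [0,9,0.1,1.7,0,0,0],
])

```text
clock: 44.35
tool_pos: [0.547, 0.1813, 0.1727]
orientation: [179.9, 0.0, -95.7]
force: [0.7, 0.5, 0.2]
opening: 0.0006
```

Run:
```python
from rel import *
from h import *
o=sensors.get_obs();print(wc(o['tool_pos']),o['orientation'],o['force'])
t=snap('top','t23.png');s=snap('side','s23.png')
cv2.imwrite('pics/s23c.png',cv2.resize(s['frame'][100:240,220:364,::-1],(617,600),interpolation=2))
```

```text
[0.01  0.001 0.173] [179.873   0.044 -95.743] [0.709 0.506 0.202]
```

View pics/s23c.png

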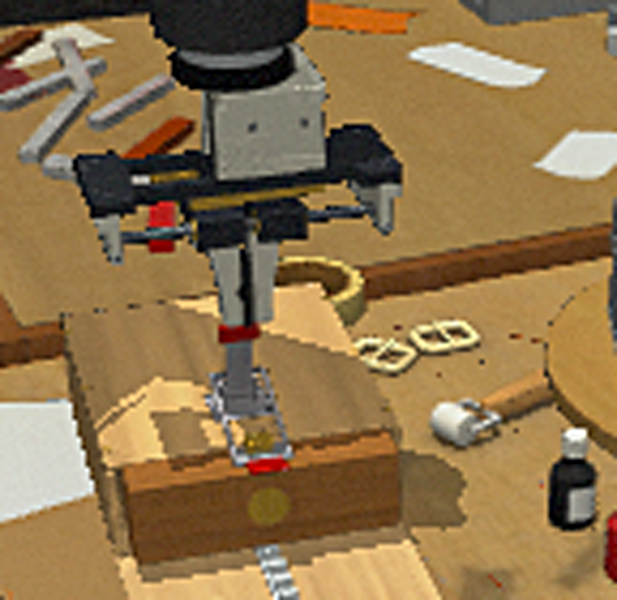

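Emit:
move_arm([
  [0,0.3,-0.1,1,0,0,0],
  [0,0.3,-0.1,3.3,0,0,0],
  [0,-0.6,-0.1,3.3,0,0,0],
  [0,-1.4,-0.1,3.3,0,0,0],
  [0,-2.1,-0.1,3.3,0,0,0],
  [0,-2.8,-0.1,3.2,0,0,0],
  [0,-3.5,-0.1,3.1,0,0,0],
  [0,-4.2,-0.1,3.1,0,0,0],
])

```text
clock: 45.45
tool_pos: [0.5522, 0.2239, 0.1422]
orientation: [179.9, 0.1, -95.7]
force: [0.2, -1.6, -1.5]
opening: -0.0
```

Run:
```python
from rel import *
from h import *
o=sensors.get_obs();print(wc(o['tool_pos']),o['orientation'],o['force'])
s=snap('side','s24.png')
cv2.imwrite('pics/s24c.png',cv2.resize(s['frame'][100:240,220:364,::-1],(617,600),interpolation=2))
```

```text
[0.052 0.    0.142] [179.881   0.052 -95.745] [ 0.163 -1.555 -1.466]
```

View pics/s24c.png

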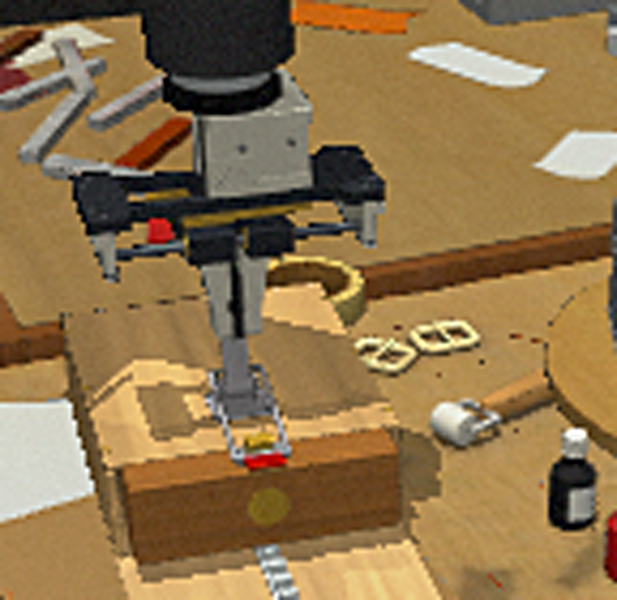

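Emit:
move_arm([
  [0,-0.7,0,0.1,0,0,0],
  [0,-1.3,0,0.3,0,0,0],
  [0,-1.8,0,0.35,0,0,0],
  [0,-2.3,0,0.4,0,0,0],
  [0,-2.8,0,0.5,0,0,0],
  [0,-3.2,0,0.7,0,0,0],
  [0,-3.6,0,0.9,0,0,0],
  [0,-4,0,1.2,0,0,0],
])

```text
clock: 46.5
tool_pos: [0.5563, 0.2636, 0.1301]
orientation: [179.9, 0.1, -95.7]
force: [-0.7, -2.8, 1.6]
opening: 0.0007
```

Run:
```python
from rel import *
from h import *
o=sensors.get_obs();print(wc(o['tool_pos']),o['orientation'],o['force'])
s=snap('side','s25.png')
cv2.imwrite('pics/s25c.png',cv2.resize(s['frame'][100:240,220:364,::-1],(617,600),interpolation=2))
```

```text
[0.092 0.001 0.13 ] [179.892   0.06  -95.743] [-0.651 -2.807  1.615]
```

View pics/s25c.png

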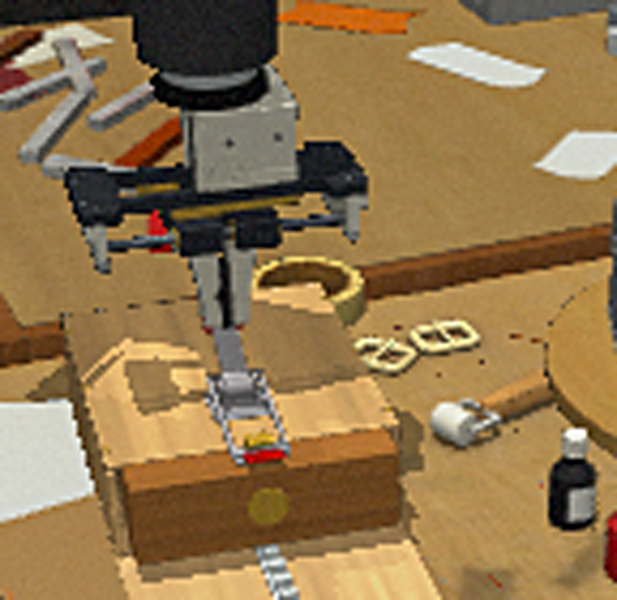

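Emit:
move_arm([
  [0,-0.4,0,0.35,0,0,0],
  [0,-0.7,0,0.7,0,0,0],
  [0,-0.95,0,1.1,0,0,0],
  [0,-1.2,0,1.6,0,0,0],
  [0,-1.2,0,2,0,0,0],
  [0,-1.2,0,2.4,0,0,0],
  [0,-1.2,0,2.6,0,0,0],
  [0,-1.2,0,2.6,0,0,0],
])

```text
clock: 47.55
tool_pos: [0.5575, 0.2755, 0.105]
orientation: [179.9, 0.1, -95.7]
force: [-2.2, 0.3, 5.0]
opening: 0.0004
```

Run:
```python
from rel import *
from h import *
o=sensors.get_obs();print(wc(o['tool_pos']),o['orientation'],o['force'])
s=snap('side','s26.png')
cv2.imwrite('pics/s26c.png',cv2.resize(s['frame'][100:240,220:364,::-1],(617,600),interpolation=2))
```

```text
[0.104 0.001 0.105] [179.922   0.088 -95.725] [-2.226  0.271  5.026]
```

View pics/s26c.png

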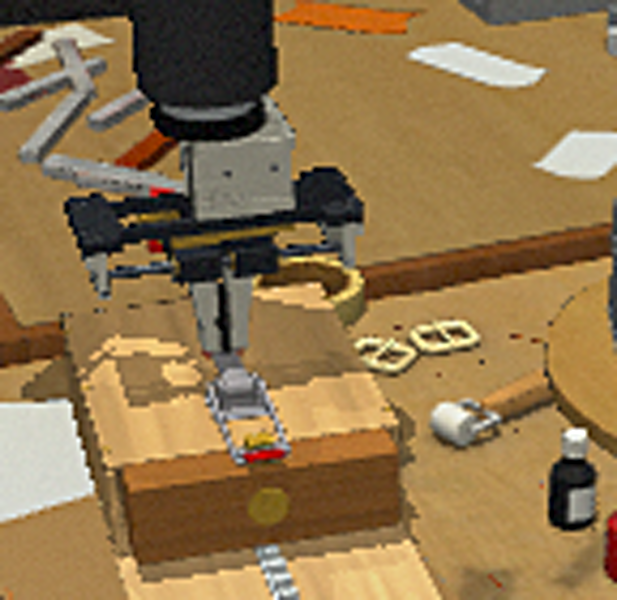

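Nearly flat at 5 N; press a few more millimetres to the stop.

Emit:
move_arm([
  [0,0,0,0.1,0,0,0],
  [0,0,0,0.2,0,0,0],
  [0,0,0,0.3,0,0,0],
  [0,0,0,0.4,0,0,0],
  [0,0,0,0.4,0,0,0],
  [0,0,0,0.4,0,0,0],
  [0,0,0,0.4,0,0,0],
  [0,0,0,0.4,0,0,0],
])

```text
clock: 48.6
tool_pos: [0.5579, 0.2756, 0.104]
orientation: [-180.0, 0.1, -95.7]
force: [-9.7, -1.9, 25.0]
opening: 0.0008
```

Run:
```python
from rel import *
o=sensors.get_obs();print(wc(o['tool_pos']),o['orientation'],o['force'])
```

```text
[0.104 0.    0.104] [-179.971    0.141  -95.676] [-9.74  -1.922 25.037]
```

Emit:
move_arm([
  [0,0,0,-1,0,0,0],
  [0,0,0,-4,0,0,0],
  [0,0,0,-9,0,0,0],
  [0,0,0,-14,0,0,0],
  [0,-3,0,-19,0,0,0],
  [0,-7,0,-20,0,0,0],
  [0,-12,0,-20,0,0,0],
  [0,-16,0,-20,0,0,0],
])

```text
clock: 49.6
tool_pos: [0.5737, 0.4358, 0.3002]
orientation: [179.9, 0.1, -95.7]
force: [0.0, 0.9, 1.2]
opening: 0.0009
```

Run:
```python
from rel import *
from h import *
o=sensors.get_obs();print(wc(o['tool_pos']),o['orientation'],o['force'])
t=snap('top','t27.png');s=snap('side','s27.png')
cv2.imwrite('pics/s27c.png',cv2.resize(s['frame'][150:250,230:350,::-1],(720,600),interpolation=2))
cv2.imwrite('pics/t27c.png',cv2.resize(t['frame'][200:320,130:290,::-1],(800,600),interpolation=2))
```

```text
[0.265 0.002 0.3  ] [179.874   0.062 -95.741] [0.038 0.85  1.153]
```

View pics/s27c.png

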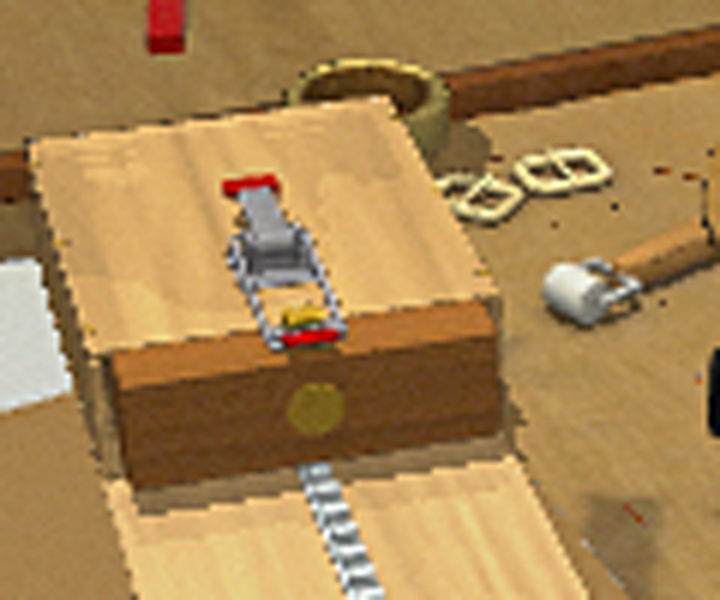

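View pics/t27c.png

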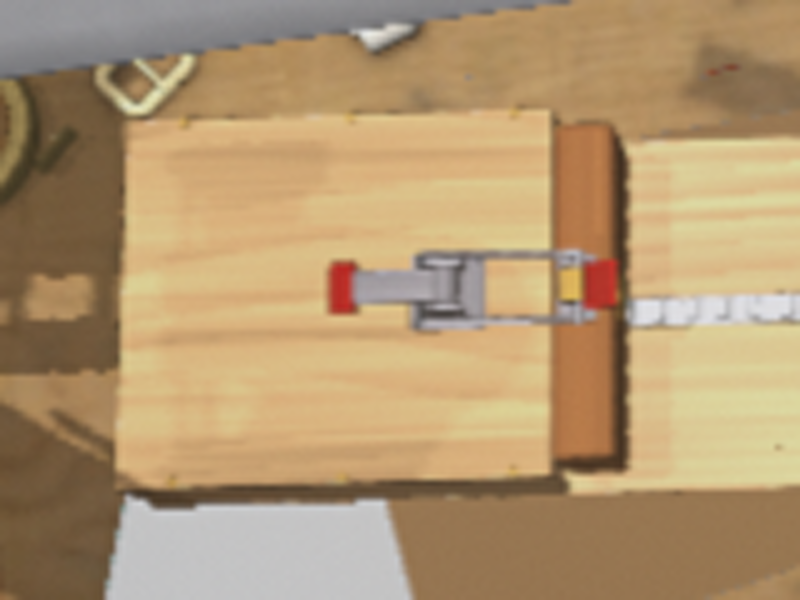

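View pics/s27.png

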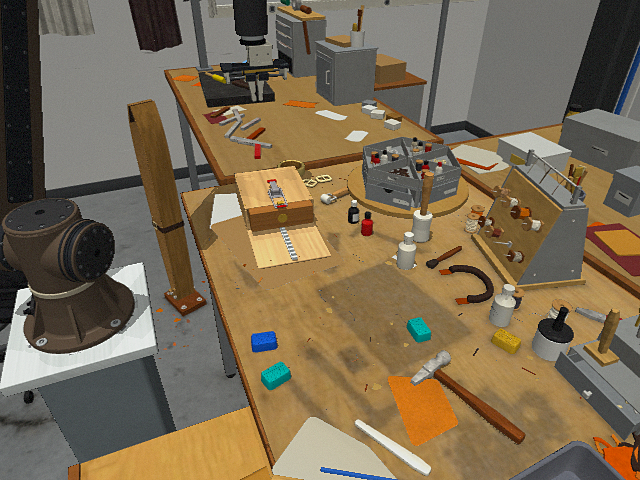

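```bash
python3 -c "
from plant import job
print(job.close_job())"
```

```text
the job is handed in; nothing more can be done
None
```

The case is packed, closed and latched, and the job is handed in at about 50 s of the 210 s allowed.

- **Blocks:** I packed five, three beeswax and two crepe rubber, in one flat layer in the drawer. I left the blue and turquoise look-alikes where they lay. No rubber_3 showed on the bench. The last block sat partly behind the drawer front, so the camera showed only a strip of it.
- **Drawer:** I pushed it home on the centre of the brass plate. It slid at about 5 N, then the force rose to 23 N at the stop. Its front edge came within half a pixel of the predicted home position.
- **Latch:** I swung the bail down over the keeper, then pressed the lever flat until it met its stop at 25 N. After the arm backed off, both cameras showed the lever still flat, the bail drawn round the keeper, the drawer home and all bottles upright.

**Unresolved:** a fourth yellow block lies far out on the bench, at side-view pixel (506, 341) and about 0.96 m from the base. It looks like beeswax. I left it as scenery because it is beyond the arm's reach and the task lists at most three wax blocks, all of which are packed.

No check failed.

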